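# Set up the board-programming nest

## Task

Set up the board-programming nest on the aluminium base plate: seat the pin block in its middle pocket, lengthwise to the pocket, and a board rest in the pocket at each side of it with the steps facing inward, the rest with two gaps on the side where the grey pod stands. Then lay the circuit board component side up on the two steps over the pins, its header pointing out through the notch towards the pod, and lay the hold-down bar across the board through the slots in the two rests. Everything must lie flat and be let go; leave the loupe and the dropper bottle where they are.

Things in the scene. Friction and masses are not known exactly. Their poses are not given: they have to be found in the camera images.
- base_plate: Fixed aluminium plate, 128 (x) x 212 (y) x 12 mm, turned up to 0.3 rad. Origin: centre of its underside, z up. Three rectangular pockets, 4 mm deep, floors at z = 8 mm: the middle one at the centre, 98 (x) x 68 (y) mm, and one at each end, centred at y = +72 and -72 mm, 108 (x) x 39 (y) mm. The layout is the same when turned by half a turn.
- pod: Fixed programming pod: small grey box 62 (x) x 38 (y) x 22 mm with a black socket on top (29 mm high in all), standing on the table 135 mm from the plate's centre, off one of its ends (on the plate's +y or -y side, differing from start to start). Origin: centre of its underside.
- pin_block: Brown block 60 (x) x 90 (y) x 12 mm (grip it across the 60 mm), on it rows of pins and two posts up to 22 mm, at (-22, 40) and (22, -40) mm. Origin: centre of its underside, z up. Fits the middle pocket with its length (y) along the plate's x, either way round; the posts then stand before and behind the board. 0.12 kg.
- notched_rest: Board rest with TWO gaps: white plastic rail 100 (x) x 32 (y) mm. Origin: centre of its underside, z up. Inner part (y -16 to +2 mm): step for the board, 20 mm high. Outer part (y +2 to +16): dark steel fence, 32 mm high, with gaps down to step level at x = -36 to -8 mm (slot for the bar) and x = +7 to +37 mm (notch for the header). Fits an end pocket with 4 mm play. 0.11 kg.
- plain_rest: Board rest with ONE gap: white rail, mirrored partner of the other, same sizes (100 x 32 mm; step y -16 to +2, 20 mm high; dark fence y +2 to +16, 32 mm high). Origin: centre of its underside, z up. Its only gap, x = +8 to +36 mm, is the slot for the bar. Set up, its step faces the other's, 144 mm centre to centre, so it is turned half a turn against it. 0.11 kg.
- board: Green circuit board, 62 (x) x 138 (y) x 2 mm. Origin: centre of its underside, z up (component side). Black relay at (8, 0) mm, 24 (x) x 30 (y), top at z = 22 mm: grip here. Black header at the +y end, x = 12 to 32 mm, top at z = 11 mm, juts 10 mm over the end. The bar crosses at x = -22 mm. On the rests it has 5 mm play to each fence. 0.06 kg.
- hold_down_bar: Steel bar 18 (x) x 184 (y) x 10 mm, same both ways round, with a black round knob on its middle: 22 mm across from z = 17 to 37 mm, top at 40 mm. Grip the knob with the fingers along the bar: across it the relay is in the way. Origin: centre of its underside, z up. 0.22 kg.
- loupe_1: Black eye loupe, 38 mm across, 36 mm high, standing loose off the other end of the plate, 135 mm from its centre. Origin: centre of its underside. A bystander.
- dropper_bottle: Brown dropper bottle, 34 mm across, 102 mm high, standing loose behind the work, in front of the tray stack. Origin: centre of its underside. A bystander.
Things that resemble listed ones, but are neither listed nor needed, are in the scene too. Leave any pink or yellow look-alike of the pod alone.

How it is judged:
At the end, for the whole second after the job is handed in: Pin block and rests flat on their pocket floors (1.8 mm), two-gap rest on the pod side, steps facing; board level on both steps, header at the two-gap rest, within 10 mm along and 12 mm across; bar flat on it within 11 mm of the slot line, 18 mm lengthwise; all released, at rest (z of each of pin_block, notched_rest, plain_rest in the frame of base_plate below 0.0098 m and angle between each of pin_block, notched_rest, plain_rest, hold_down_bar's own z axis and vertical below 0.05 rad and horizontal distance between pin_block and base_plate below 0.008 m and angle between the y axis of pin_block and the x axis of base_plate, either way round below 0.15 rad and horizontal distance between notched_rest and pod below 0.085 m and angle between the x axis of notched_rest and the x axis of base_plate, either way round below 0.12 rad and x of notched_rest in the frame of base_plate between -0.008 and 0.008 m and x of plain_rest in the frame of notched_rest between -0.012 and 0.012 m and y of plain_rest in the frame of notched_rest between -0.155 and -0.133 m and y of notched_rest in the frame of plain_rest between -0.155 and -0.133 m and x of board in the frame of notched_rest between -0.01 and 0.01 m and y of board in the frame of notched_rest between -0.084 and -0.06 m and z of board in the frame of notched_rest between 0.018 and 0.0225 m and y of notched_rest in the frame of board between 0.055 and 0.09 m and angle between board's own z axis and vertical below 0.03 rad and angle between the y axis of each of board, hold_down_bar and the y axis of base_plate, either way round below 0.12 rad and x of hold_down_bar in the frame of board between -0.033 and -0.011 m and y of hold_down_bar in the frame of notched_rest between -0.09 and -0.054 m and z of hold_down_bar in the frame of board between 0.0005 and 0.004 m and linear speed of each of notched_rest, plain_rest, pin_block, board, hold_down_bar below 0.01 m/s); the robot touches nothing.
It fails at once if the loupe is moved more than 30 mm or tipped over (distance of loupe_1 from where it was at the start of the episode above 0.03 m or angle between loupe_1's own z axis and vertical above 0.6 rad).
It fails at once if the dropper bottle is moved more than 30 mm or tipped over (distance of dropper_bottle from where it was at the start of the episode above 0.03 m or angle between dropper_bottle's own z axis and vertical above 0.6 rad).
It also fails if it takes over 128 s, if anything falls off the work surface, if the arm or the gripper's body presses on something with over 40 N, if the wrist force passes 120 N, or if a joint passes its speed limit or range.

## Robot

A 6-joint arm with a two-finger parallel gripper is mounted at the origin on a cart in front of the work surface, level with it; the furniture and walls round the work are solid. World frame = base frame: x ahead of the robot, y to its left, z up, the work surface at z = 0. Lengths are in m, angles in rad, forces in N, time in s.
With the tool pointing down it reaches from about 0.35 to 0.875 m from the base axis. Payload 4.2 kg.
Tool frame: the origin (TCP) lies between the finger pads; the fingertips stand 25 mm ahead of it and the grasp point (between the pads) lies 6 mm ahead of it; z points along the fingers, x is the direction in which the jaws open and shut, and the axes are right-handed (so a half turn about z gives the same grasp; the last joint's range is limited). The gripper opens to 87 mm and grips with 3 to 60 N. Pads are 19 mm wide; open, the fingers measure 117 mm over their backs; the gripper's body (75 mm by 190 mm) begins 51 mm behind the grasp point.
Start: joints at [-1.081, 0.385, 0.008, 0, -1.194, -0.259], TCP at [0.143, -0.608, 0.248] pointing down, gripper open.
Joint ranges: [-3.14, 3.14], [-1.21, 2.06], [-1.07, 1.41], [-3.16, 2.05], [-2.99, -0.16], [-3.1, 3.1]. Speed limits (rad/s): [2.79, 2.79, 3.14, 3.14, 3.14, 3.14].

## Interface

Orientations are given as a unit quaternion [w, x, y, z].
In Python, from plant import manip, get_image, finish_job gives the robot as it stands.
- The arm moves only by the tool send_rows, never from a script. Its argument "commands" is a list of rows, each an object with "turn": the turn, a rotation vector about the world's x, y, z in degrees, a list of three; "translation": the shift along the world's x, y, z in m, a list of three; "fingers": the finger opening in m, from 0 to 0.087. A call has 1 to 8 rows; each row shifts and turns the commanded pose from where the row before left it; what a row does not reach is not made up. A row lasts 1/8 s, in which the tool goes at most 62.5 mm and 10.7 degrees, less where a joint would pass 70% of its speed; a pose out of reach is approached as far as the arm can. A call with a gripper value outside its range is refused whole. The fingers move at their own pace and stop on an object; "newtons" is the grip in N (left out, the last holds). Time passes only in rows, so rows that do not move let the fingers close. It gives the time, the measured TCP pose, the force and the opening at its end, in the units of the state.
- manip.sense(): the state, without advancing time (a new reading comes with each control period).
- get_image(name): name is "side" or "top" or "wrist"; returns a dict with "color" (480x640x3 uint8, red, green, blue), "intrinsics" (3x3 intrinsics, pixels), "R" (3x3) and "t" (3): a world point X has camera coordinates R X + t. Camera axes: x right, y down, z forward; pixel columns grow to the right and rows downward; lengths in m; the calibration is good to about 2 mm. The wrist camera is an equidistant fisheye: a pixel r from the principal point sees the ray r / f radians off the axis. A picture is of the moment at which its call begins. There is no depth.
- finish_job(): hands the job in, once; it reports no verdict.
The state is a dict: "time_s": time; "joint_positions": joint angles; "qvel": joint speeds; "effort": joint torques, N m; "tool_pos": TCP position; "eef_rot": TCP orientation; "force": force on the tool from outside, world axes, zero at the start; "ft_torque": the same for the moment, N m; "finger_gap": opening from 0.0 (shut) to 1.0 (fully open).
Only numpy, scipy, OpenCV 4.12 (cv2) and the standard library are available. Lean on these libraries where they do the work, as an engineer would, in place of code of your own. Each camera call takes 0.05 s, during which the arm holds its last target. There are 200 camera calls.

## Working session

There is one attempt and no reset: what is moved stays moved. The work goes in short steps, Python scripts to look and compute and a tool call to move; the robot and the scene stay as the last step left them, time stands still between calls to the robot, and variables do not carry over. Pictures are saved under pics/ and viewed, and the job is handed in when it is done.

Besides the shell and the picture viewer there is one more tool, called after ">>>" as a command line: name --argument value ..., lists and objects as JSON in quotes. send_rows: Moves the arm, as the interface text tells. Its arguments: {"type":"object","properties":{"commands":{"type":"array","items":{"type":"object","properties":{"turn":{"type":"array","items":{"type":"number"}},"translation":{"type":"array","items":{"type":"number"}},"fingers":{"type":"number"}}}},"newtons":{"type":"number"}},"required":["commands"]}

```bash
mkdir -p pics; ls; cat > h.py <<'E'
import numpy as np, cv2
from plant import manip, get_image, finish_job
def snap(n,f):
    d=get_image(n); cv2.imwrite(f'pics/{f}.png',d['color'][...,::-1]); np.savez(f'pics/{f}.npz',**d); return d
def load(f): return dict(np.load(f'pics/{f}.npz'))
def ray(d,u,v,fish=False):
    K,R,t=d['intrinsics'],d['R'],d['t']
    x=(u-K[0,2])/K[0,0]; y=(v-K[1,2])/K[1,1]
    if fish:
        r=np.hypot(x,y); s=np.sin(r)/max(r,1e-9); c=np.array([x*s,y*s,np.cos(r)])
    else: c=np.array([x,y,1.])
    return -R.T@t, R.T@c
def px(d,u,v,z=0.,fish=False):
    o,r=ray(d,u,v,fish); return o+r*(z-o[2])/r[2]
E
python3 - <<'E'
from h import *
for n in('side','top','wrist'): d=snap(n,n+'0'); print(n,d['intrinsics'].round(1).tolist(),d['R'].round(3).tolist(),(-d['R'].T@d['t']).round(3))
print(manip.sense())
E
```

```text
pics
side [[562.2, 0.0, 312.8], [0.0, 562.2, 238.8], [0.0, 0.0, 1.0]] [[-0.924, -0.381, 0.024], [-0.182, 0.384, -0.905], [0.336, -0.841, -0.424]] [0.154 0.898 0.537]
top [[556.5, 0.0, 320.9], [0.0, 556.5, 238.9], [0.0, 0.0, 1.0]] [[0.014, -1.0, 0.006], [-0.98, -0.015, -0.2], [0.201, -0.003, -0.98]] [ 0.253 -0.049  1.48 ]
wrist [[371.6, 0.0, 318.4], [0.0, 371.6, 242.6], [0.0, 0.0, 1.0]] [[-0.229, 0.973, 0.002], [0.931, 0.218, 0.293], [0.285, 0.069, -0.956]] [ 0.065 -0.627  0.385]
{'time_s': 0.15, 'joint_positions': array([-1.08136089e+00,  3.85380808e-01,  6.98842371e-03, -2.90301621e-04,
       -1.19402209e+00, -2.58597192e-01]), 'qvel': array([ 0.00092348, -0.00195082,  0.00502246,  0.00151131, -0.00079559,
       -0.00053574]), 'effort': array([ 1.95808549e-03, -3.91055417e+01,  1.87589568e+01,  4.22239110e+00,
        1.24051791e-02, -1.37972688e-04]), 'tool_pos': array([ 0.14291062, -0.60804057,  0.24673855]), 'eef_rot': array([-6.87619442e-04,  6.21011293e-01,  7.83801187e-01,  4.47199045e-04]), 'force': array([ 0.04200109, -0.68905181, -1.08928318]), 'ft_torque': array([ 0.06105605, -0.03344324, -0.02190023]), 'finger_gap': 1.0021441045726363}
```

View pics/top0.png

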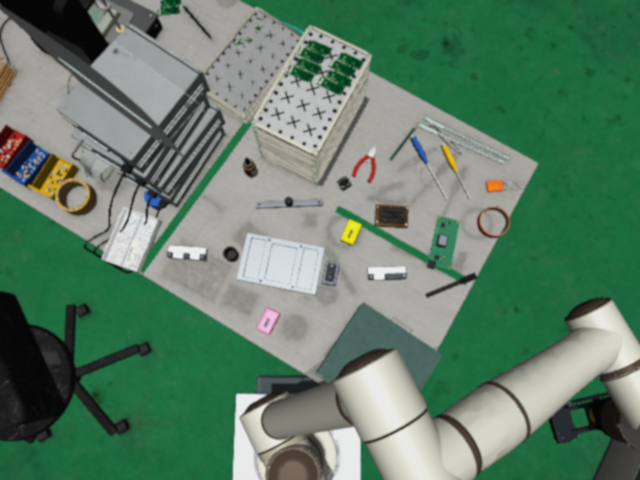

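View pics/side0.png

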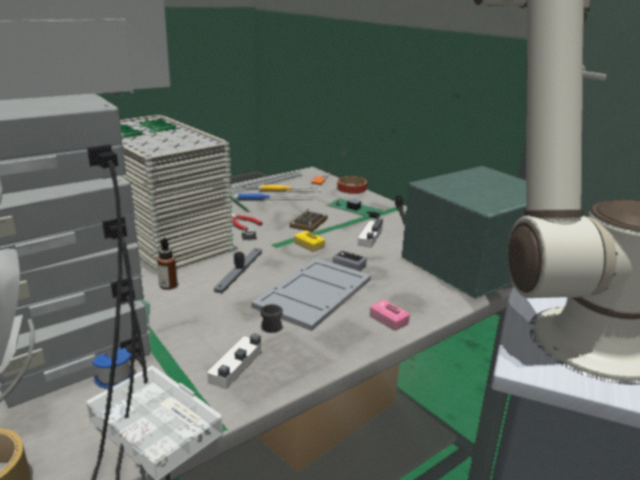

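View pics/wrist0.png

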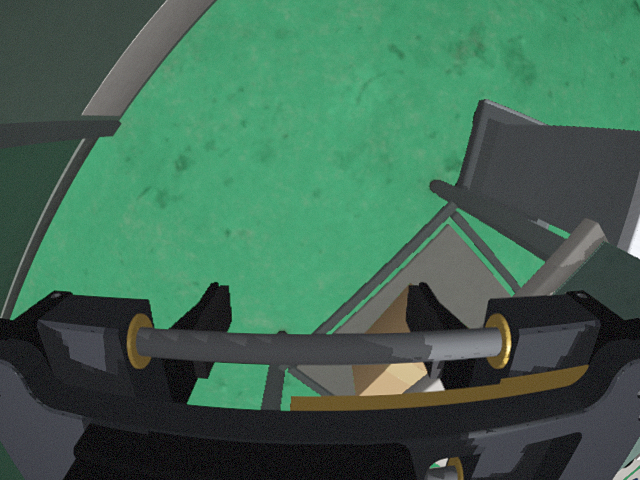

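```bash
python3 - <<'E'
from h import *
d=load('top0');c=d['color'][...,::-1]
a=cv2.resize(c[185:335,160:360],None,fx=4,fy=4,interpolation=cv2.INTER_CUBIC);cv2.imwrite('pics/ca.png',a)
a=cv2.resize(c[185:335,340:490],None,fx=4,fy=4,interpolation=cv2.INTER_CUBIC);cv2.imwrite('pics/cb.png',a)
for n,u,v,z in[('bin',368,305,.2),('bin0',317,374,.2),('bin1',438,352,.2),('rotool',450,285,0),('tray corner',320,180,.0),('traytop',255,130,.3),('plate',281,263,.012),('bottle',250,165,.05),('cornr',537,163,0)]: print(n,px(d,u,v,z).round(3))
s=load('side0')
for n,u,v,z in[('bin',408,188,.15),]:
  pass
o1,r1=ray(s,407,187);o2,r2=ray(d,368,305)
A=np.array([r1,-r2]).T;k=np.linalg.lstsq(A,o2-o1,rcond=None)[0];print(o1+k[0]*r1,o2+k[1]*r2)
E
```

```text
bin [ 0.362 -0.164  0.2  ]
bin0 [ 0.207 -0.049  0.2  ]
bin1 [ 0.259 -0.321  0.2  ]
rotool [ 0.436 -0.401  0.   ]
tray corner [ 0.723 -0.049  0.   ]
traytop [0.743 0.099 0.3  ]
plate [0.487 0.051 0.012]
bottle [0.747 0.14  0.05 ]
cornr [ 0.782 -0.656  0.   ]
[ 0.3777309  -0.1653927   0.15635869] [ 0.36615053 -0.16754553  0.1555647 ]
```

View pics/ca.png

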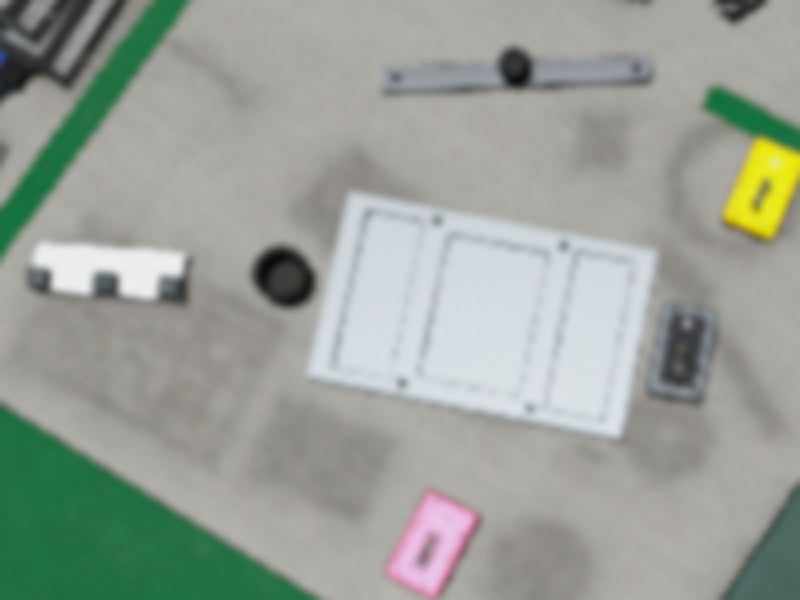

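View pics/cb.png

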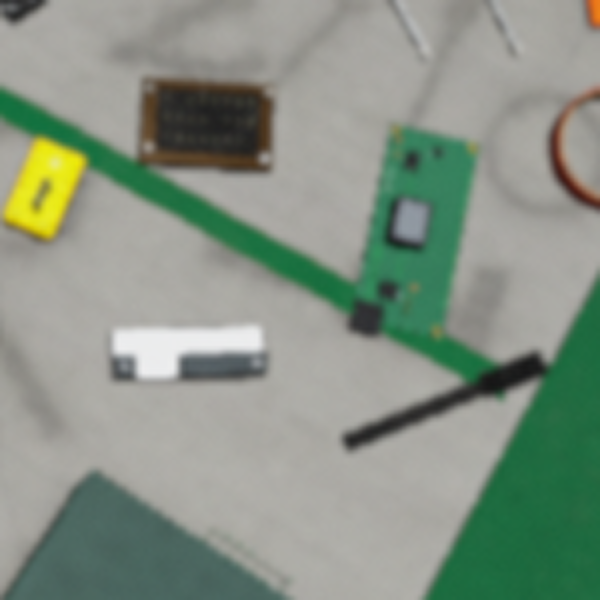

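Candidates (top-view pixels): the two-gap rest is (187,253), with three dark fence pieces. The one-gap rest is (387,272), and the white tray at (130,238) isn't a rest. The pin block is (391,215); the ring at (493,221) isn't it. The board is (443,243), not the boards on the tray stack at (330,65). The bar is (290,204); the black tool at (450,285) isn't it. The pod is the grey box at (330,272), with look-alikes in pink (268,321) and yellow (351,232). The crops confirm the choices, and the pod is at the world -y end of the plate.

>>> send_rows --commands '[{"translation": [0,0,0.05],"turn": [0,0,0],"fingers": 0.087},{"translation": [0,0,0.05],"turn": [0,0,0],"fingers": 0.087},{"translation": [0.03,0.03,0.02],"turn": [0,0,7],"fingers": 0.087},{"translation": [0.04,0.035,0],"turn": [0,0,10],"fingers": 0.087},{"translation": [0.04,0.035,0],"turn": [0,0,10],"fingers": 0.087},{"translation": [0.04,0.035,0],"turn": [0,0,10],"fingers": 0.087},{"translation": [0.04,0.035,0],"turn": [0,0,10],"fingers": 0.087},{"translation": [0.04,0.035,0],"turn": [0,0,10],"fingers": 0.087}]'

```text
time_s: 1.15
tool_pos: [0.374, -0.402, 0.3674]
eef_rot: [-0.0, 0.169, 0.986, 0.0]
force: [0.1, -1.0, -0.2]
finger_gap: 1.002
```

>>> send_rows --commands '[{"translation": [0.04,0.035,0],"turn": [0,0,10],"fingers": 0.087},{"translation": [0.04,0.035,0],"turn": [0,0,10],"fingers": 0.087},{"translation": [0.04,0.035,0],"turn": [0,0,0],"fingers": 0.087},{"translation": [0.04,0.035,0],"turn": [0,0,0],"fingers": 0.087},{"translation": [0.04,0.035,0],"turn": [0,0,0],"fingers": 0.087},{"translation": [0.02,0.03,0],"turn": [0,0,0],"fingers": 0.087},{"translation": [0,0,0],"turn": [0,0,0],"fingers": 0.087}]'

```text
time_s: 2.02
tool_pos: [0.5942, -0.1962, 0.3662]
eef_rot: [-0.001, -0.004, 1.0, 0.0]
force: [-0.5, -0.2, 0.7]
finger_gap: 1.002
```

```bash
cat >> h.py <<'E'
def frame(pts):
    "centre, angle(deg) of long side from world points (N,2)"
    (c,(w,h),a)=cv2.minAreaRect(np.float32(pts)*1000); 
    if w<h: a+=90;w,h=h,w
    return np.round(c,1),round(w,1),round(h,1),round(a%180,1)
def pose():
    s=manip.sense();w,x,y,z=s['eef_rot'];X=np.array([1-2*(y*y+z*z),2*(x*y+w*z),2*(x*z-w*y)])
    Z=np.array([2*(x*z+w*y),2*(y*z-w*x),1-2*(x*x+y*y)])
    print('t',round(s['time_s'],2),'tcp',s['tool_pos'].round(4),'yaw',round(np.degrees(np.arctan2(X[1],X[0]))%360,2),'Z',Z.round(3),'F',s['force'].round(1),'gap',round(s['finger_gap']*.087,4))
E
python3 - <<'E'
from h import *
d=load('top0')
def q(n,z,ox,oy,p): 
    P=np.array([px(d,ox+(a+.5)/4-.5,oy+(b+.5)/4-.5,z)[:2] for a,b in p]);print(n,frame(P))
q('plate',.012,160,185,[(350,192),(657,250),(622,438),(308,378)])
q('pod',.022,160,185,[(665,300),(717,306),(703,403),(648,396)])
q('bar',.01,160,185,[(383,70),(651,57),(652,80),(384,94)])
q('knob',.04,160,185,[(515,66),(516,66),(515,67)])
q('loupe',.036,160,185,[(285,272),(286,272),(285,273)])
pose();snap('wrist','w1')
E
```

```text
plate (array([486.7,  52.3]), 211.9, 128.5, 80.0)
pod (array([462.1, -80.1]), 66.1, 36.4, 172.3)
bar (array([651.8,  34.3]), 183.3, 17.0, 93.8)
knob (array([649.8,  34.2]), 0.7, 0.7, 0.9)
loupe (array([508.3, 182.2]), 0.7, 0.7, 0.9)
t 2.02 tcp [ 0.5942 -0.1962  0.3662] yaw 180.42 Z [-0.002  0.001 -1.   ] F [-0.5 -0.2  0.7] gap 0.0872
```

View pics/w1.png

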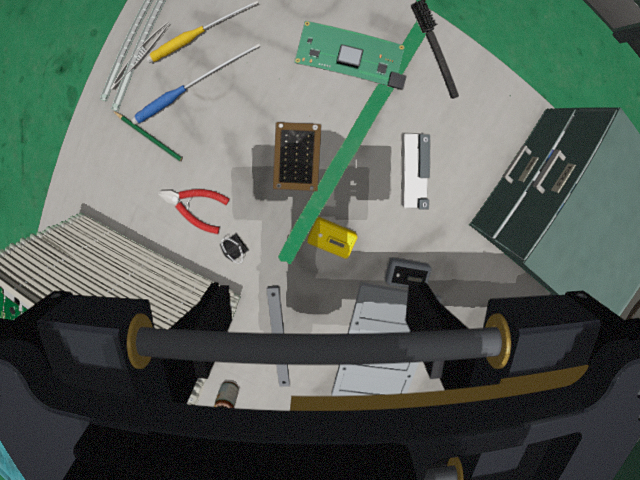

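Wrist view: the pin block is at (298,156), the plain rest at (416,171), the board at (350,53) with its header at (397,80), the pod at (408,272), and the bar at (278,335). I'll measure these by colour mask.

```bash
cat >> h.py <<'E'
def blob(d,mask,near,z,fish=True,full=False):
    n,l,st,ce=cv2.connectedComponentsWithStats(mask.astype(np.uint8))
    i=1+np.argmin([np.hypot(*(ce[k]-near)) + (1e4 if st[k,4]<40 else 0) for k in range(1,n)])
    c=cv2.findContours((l==i).astype(np.uint8),cv2.RETR_EXTERNAL,cv2.CHAIN_APPROX_NONE)[0][0][:,0]
    P=np.array([px(d,u,v,z,fish)[:2] for u,v in c]); return frame(P),st[i].tolist()
E
python3 - <<'E'
from h import *
d=load('w1');c=d['color'].astype(int);R,G,B=c[...,0],c[...,1],c[...,2]
hsv=cv2.cvtColor(d['color'],cv2.COLOR_RGB2HSV)
br=((hsv[...,0]<20)&(hsv[...,1]>90)&(hsv[...,2]<170)); br=cv2.morphologyEx(br.astype(np.uint8),cv2.MORPH_CLOSE,np.ones((9,9)))
print('pin',blob(d,br,(298,156),.012))
wh=(c.min(2)>205); print('white',blob(d,wh,(413,171),.02))
dk=(c.max(2)<110); print('fence',blob(d,dk,(424,155),.032)); print('fence2',blob(d,dk,(423,203),.032))
gn=((hsv[...,0]>65)&(hsv[...,0]<90)&(hsv[...,1]>100)&(G>60)); print('relay',blob(d,(c.max(2)<400)&(c.min(2)>120)&(hsv[...,1]<40),(351,57),.022))
a=cv2.resize(d['color'][10:220,260:470,::-1],None,fx=3.5,fy=2.8,interpolation=cv2.INTER_CUBIC);cv2.imwrite('pics/cc.png',a)
E
```

```text
pin ((array([ 623.7, -244.7]), 89.0, 59.5, 86.6), [273, 122, 48, 69, 1347])
white ((array([ 465.1, -229.3]), 98.8, 29.7, 93.3), [405, 134, 22, 74, 1084])
fence ((array([ 464.6, -252.2]), 56.6, 5.3, 89.9), [418, 133, 5, 44, 118])
fence2 ((array([ 486.6, -231.8]), 94.4, 3.0, 92.6), [401, 133, 3, 73, 157])
relay ((array([ 556. , -379.7]), 26.2, 20.7, 166.1), [339, 46, 23, 19, 311])
```

View pics/cc.png

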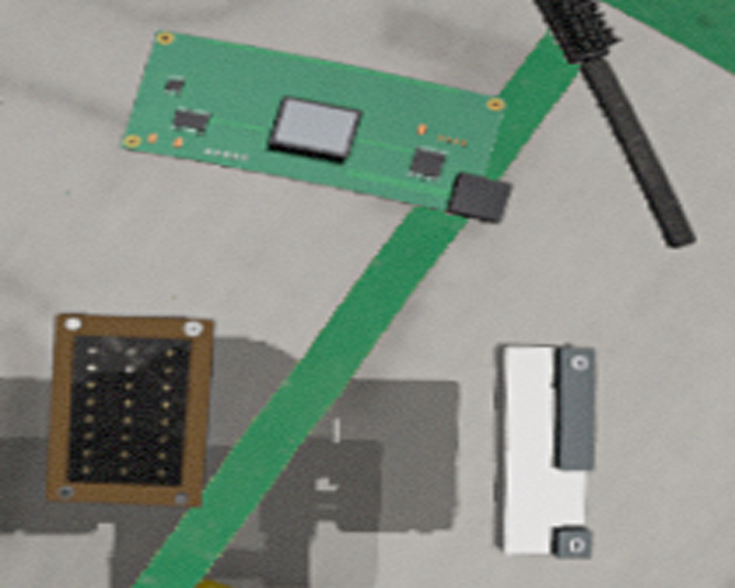

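>>> send_rows --commands '[{"translation": [0.006,-0.01,-0.045],"turn": [0,0,-1],"fingers": 0.087},{"translation": [0.006,-0.01,-0.05],"turn": [0,0,-1],"fingers": 0.087},{"translation": [0.006,-0.01,-0.05],"turn": [0,0,-1],"fingers": 0.087},{"translation": [0.006,-0.01,-0.05],"turn": [0,0,-0.8],"fingers": 0.087},{"translation": [0.0055,-0.0085,-0.05],"turn": [0,0,0],"fingers": 0.087},{"translation": [0,0,-0.03],"turn": [0,0,0],"fingers": 0.087},{"translation": [0,0,0],"turn": [0,0,0],"fingers": 0.087}]' --newtons 25

```text
time_s: 2.95
tool_pos: [0.6199, -0.2478, 0.0898]
eef_rot: [-0.003, 0.032, 0.999, 0.0]
force: [-0.6, 0.4, 0.7]
finger_gap: 1.002
```

```bash
python3 - <<'E'
from h import *
pose();snap('wrist','w2')
E
```

```text
t 2.95 tcp [ 0.6199 -0.2478  0.0898] yaw 176.31 Z [-0.007  0.001 -1.   ] F [-0.6  0.4  0.7] gap 0.0871
```

View pics/w2.png

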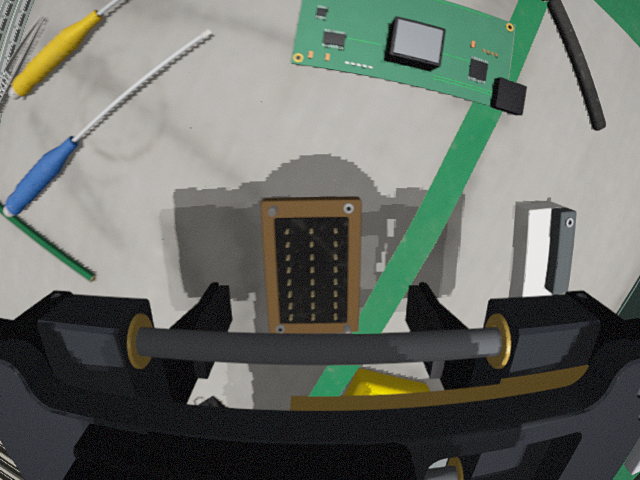

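```bash
python3 - <<'E'
from h import *
d=load('w2');hsv=cv2.cvtColor(d['color'],cv2.COLOR_RGB2HSV)
P=np.array([px(d,u,v,.012,True)[:2] for u,v in [(262,198),(361,197),(357,331),(266,331)]]);print(P.round(4),frame(P))
pose()
E
```

```text
[[ 0.6511 -0.2923]
 [ 0.5925 -0.289 ]
 [ 0.5976 -0.1986]
 [ 0.6588 -0.2026]] (array([ 625.2, -245.7]), 90.5, 61.3, 86.3)
t 3.0 tcp [ 0.6217 -0.248   0.0923] yaw 176.37 Z [-0.002 -0.    -1.   ] F [ 1.1 -1.1  1.5] gap 0.087
```

>>> send_rows --commands '[{"translation": [0.002,0.001,-0.03],"turn": [0,0,0],"fingers": 0.087},{"translation": [0,0,-0.02],"turn": [0,0,0],"fingers": 0.087},{"translation": [0,0,-0.0125],"turn": [0,0,0],"fingers": 0.087},{"translation": [0,0,0],"turn": [0,0,0],"fingers": 0.045},{"translation": [0,0,0],"turn": [0,0,0],"fingers": 0.045},{"translation": [0,0,0],"turn": [0,0,0],"fingers": 0.045},{"translation": [0,0,0],"turn": [0,0,0],"fingers": 0.045}]' --newtons 30

```text
time_s: 3.88
tool_pos: [0.6245, -0.246, 0.0309]
eef_rot: [0.0, 0.031, 1.0, -0.0]
force: [-1.3, 1.3, 2.3]
finger_gap: 0.681
```

>>> send_rows --commands '[{"translation": [0,0,0.02],"turn": [0,0,0],"fingers": 0.045},{"translation": [0,0,0.04],"turn": [0,0,0],"fingers": 0.045},{"translation": [0,0,0.04],"turn": [0,0,0],"fingers": 0.045},{"translation": [0,0,0],"turn": [0,0,0],"fingers": 0.045}]'

```text
time_s: 4.38
tool_pos: [0.6269, -0.2464, 0.1345]
eef_rot: [0.004, 0.031, 1.0, -0.001]
force: [0.9, 0.1, -1.3]
finger_gap: 0.68
```

```bash
python3 - <<'E'
from h import *
pose();snap('wrist','w3')
E
```

```text
t 4.38 tcp [ 0.6269 -0.2464  0.1345] yaw 176.46 Z [ 0.009 -0.002 -1.   ] F [ 0.9  0.1 -1.3] gap 0.0592
```

View pics/w3.png

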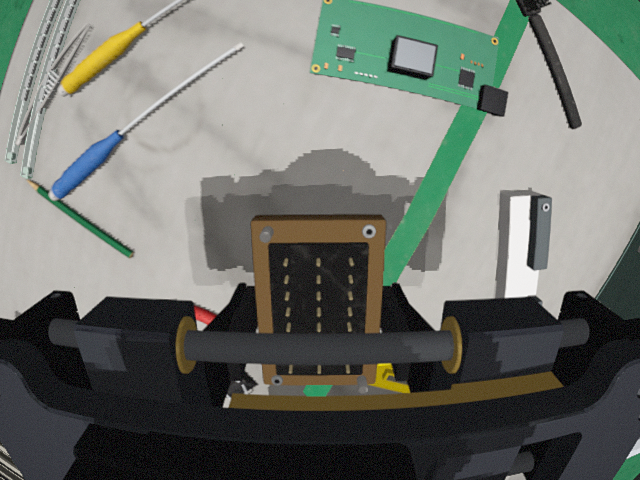

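>>> send_rows --commands '[{"translation": [0,0.01,0.05],"turn": [0,0,5.6],"fingers": 0.045},{"translation": [-0.0245,0.0355,0.04],"turn": [0,0,10],"fingers": 0.045},{"translation": [-0.03,0.04,0.03],"turn": [0,0,10],"fingers": 0.045},{"translation": [-0.03,0.04,0.02],"turn": [0,0,10],"fingers": 0.045},{"translation": [-0.03,0.04,0],"turn": [0,0,10],"fingers": 0.045},{"translation": [-0.03,0.04,0],"turn": [0,0,10],"fingers": 0.045},{"translation": [-0.03,0.04,0],"turn": [0,0,10],"fingers": 0.045},{"translation": [-0.03,0.04,0],"turn": [0,0,10],"fingers": 0.045}]'

```text
time_s: 5.42
tool_pos: [0.4181, 0.0404, 0.2685]
eef_rot: [-0.001, -0.59, 0.807, 0.001]
force: [0.2, 0.5, -0.4]
finger_gap: 0.682
```

>>> send_rows --commands '[{"translation": [-0.02,0.01,0],"turn": [0,0,8],"fingers": 0.045},{"translation": [0,0,0],"turn": [0,0,0],"fingers": 0.045},{"translation": [0,0,0],"turn": [0,0,0],"fingers": 0.045}]'

```text
time_s: 5.8
tool_pos: [0.4002, 0.0494, 0.2695]
eef_rot: [-0.001, -0.642, 0.766, 0.0]
force: [0.0, -0.7, -1.2]
finger_gap: 0.683
```

```bash
python3 - <<'E'
from h import *
pose();snap('wrist','w4')
E
```

```text
t 5.8 tcp [0.4002 0.0494 0.2695] yaw 259.93 Z [-0.001 -0.001 -1.   ] F [ 0.  -0.7 -1.2] gap 0.0594
```

View pics/w4.png

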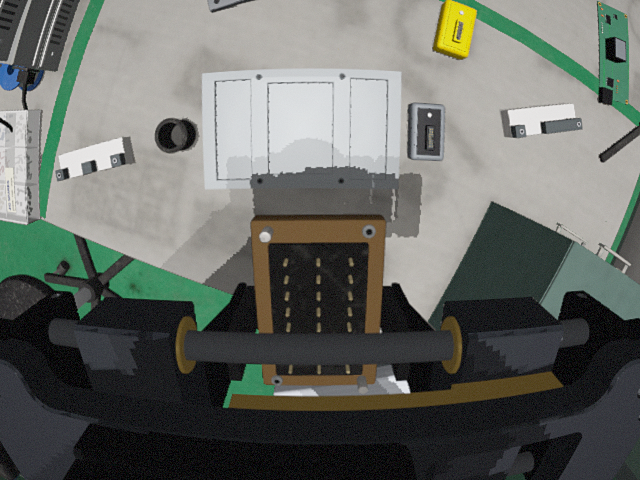

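Whole plate in view, corners about (203,73), (401,72), (401,187), (203,188). The notched rest is at (93,158), the plain rest at (542,121).

```bash
python3 - <<'E'
from h import *
d=load('w4');c=d['color'][...,::-1]
a=cv2.resize(c[50:210,180:420],None,fx=3.3,fy=3.3,interpolation=cv2.INTER_CUBIC);cv2.imwrite('pics/cd.png',a)
a=cv2.resize(c[110:210,30:160],None,fx=5,fy=5,interpolation=cv2.INTER_CUBIC);cv2.imwrite('pics/ce.png',a)
P=np.array([px(d,u,v,.012,True)[:2] for u,v in [(203,72),(401,71),(401,188),(203,189)]]);print(P.round(4),frame(P),P.mean(0))
E
```

```text
[[ 0.5714  0.1446]
 [ 0.5328 -0.0632]
 [ 0.4066 -0.0436]
 [ 0.4445  0.1711]] (array([489.4,  52.5]), 218.0, 129.6, 80.0) [0.48882743 0.05226849]
```

View pics/cd.png

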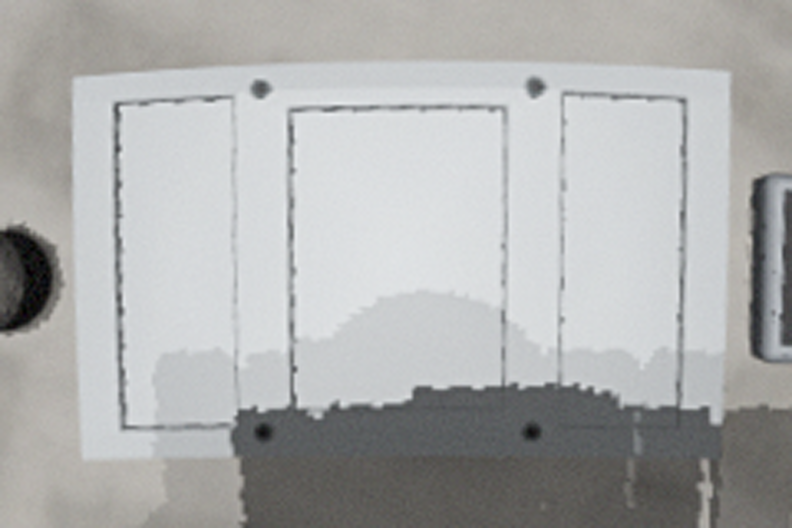

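View pics/ce.png

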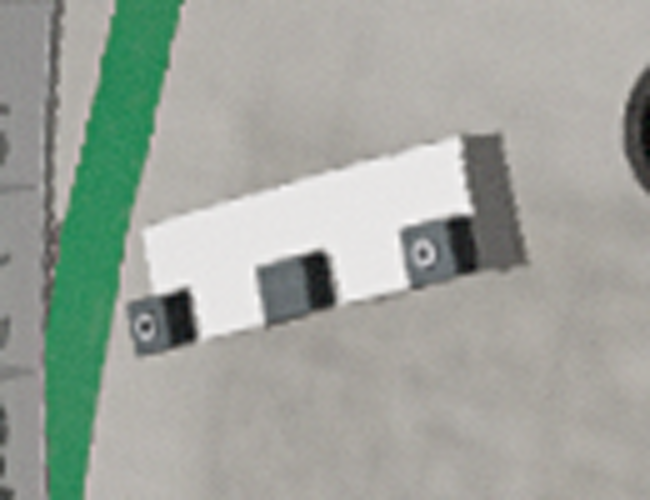

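```bash
python3 - <<'E'
from h import *
d=load('w4')
def f(n,p,z,s,ox,oy):
    P=np.array([px(d,ox+(a+.5)/s-.5,oy+(b+.5)/s-.5,z,True)[:2] for a,b in p]);
    v=P[0]-P[1]+P[3]-P[2] if len(P)==4 else 0
    print(n,P.mean(0).round(4),np.degrees(np.arctan2(v[1],v[0])).round(2),frame(P)[1:])
f('outer',[(73,77),(730,72),(720,458),(83,459)],.012,3.3,180,50)
f('screw',[(260,88),(535,87),(531,431),(264,431)],.012,3.3,180,50)
f('mid',[(289,108),(506,106),(505,407),(293,408)],.012,3.3,180,50)
# notched: fence-top outer corners & step top corners
f('nstep',[(145,230),(462,136),(470,214),(153,294)],.02,5,30,110)   # step top y-16..+2
f('nmounts',[(145,325),(424,253)]*2,.032,5,30,110)
f('nmid',[(258,267),(308,253),(318,310),(266,324)],.032,5,30,110)
E
```

```text
outer [0.4885 0.0531] 79.67 (212.6, 128.4, 79.8)
screw [0.4886 0.0533] 79.47 (112.4, 87.3, 169.6)
mid [0.4889 0.0529] 79.78 (98.0, 68.8, 170.0)
nstep [0.5193 0.3031] 86.86 (100.2, 18.1, 86.3)
nmounts [0.5039 0.3054] 0.0 (86.8, 0.0, 86.7)
nmid [0.5033 0.3023] 87.45 (16.3, 13.6, 87.3)
```

>>> send_rows --commands '[{"translation": [0.045,0.003,-0.02],"turn": [0,0,-0.2],"fingers": 0.045},{"translation": [0.0435,0,-0.04],"turn": [0,0,0],"fingers": 0.045},{"translation": [0,0,-0.06],"turn": [0,0,0],"fingers": 0.045},{"translation": [0,0,-0.06],"turn": [0,0,0],"fingers": 0.045},{"translation": [0,0,-0.03],"turn": [0,0,0],"fingers": 0.045},{"translation": [0,0,-0.01],"turn": [0,0,0],"fingers": 0.045},{"translation": [0,0,0],"turn": [0,0,0],"fingers": 0.045}]'

```text
time_s: 6.72
tool_pos: [0.4892, 0.0523, 0.0498]
eef_rot: [-0.0, -0.641, 0.767, -0.0]
force: [0.1, -0.4, -1.2]
finger_gap: 0.687
```

>>> send_rows --commands '[{"translation": [0,0,-0.004],"turn": [0,0,0],"fingers": 0.045},{"translation": [0,0,-0.004],"turn": [0,0,0],"fingers": 0.045},{"translation": [0,0,-0.003],"turn": [0,0,0],"fingers": 0.045},{"translation": [0,0,0],"turn": [0,0,0],"fingers": 0.045}]'

```text
time_s: 7.22
tool_pos: [0.4884, 0.0527, 0.0391]
eef_rot: [0.0, -0.642, 0.767, -0.0]
force: [-0.0, 0.1, -1.0]
finger_gap: 0.681
```

```bash
python3 - <<'E'
from h import *
pose();snap('wrist','w5')
E
```

```text
t 7.22 tcp [0.4884 0.0527 0.0391] yaw 259.83 Z [ 0.  0. -1.] F [-0.   0.1 -1. ] gap 0.0592
```

View pics/w5.png

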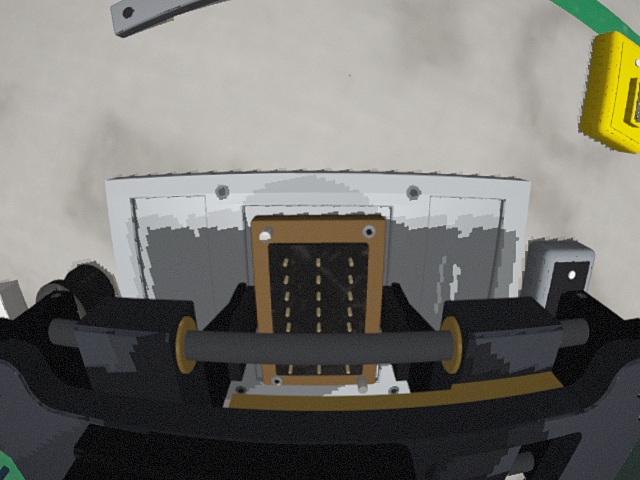

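>>> send_rows --commands '[{"translation": [0,0,-0.001],"turn": [0,0,0],"fingers": 0.045},{"translation": [0,0,0],"turn": [0,0,0],"fingers": 0.075},{"translation": [0,0,0],"turn": [0,0,0],"fingers": 0.075},{"translation": [0,0,0],"turn": [0,0,0],"fingers": 0.075},{"translation": [0,0,0.03],"turn": [0,0,0],"fingers": 0.075},{"translation": [0,0,0.06],"turn": [0,0,0],"fingers": 0.075},{"translation": [-0.03,0,0.06],"turn": [0,0,0],"fingers": 0.075},{"translation": [-0.05,0,0.02],"turn": [0,0,0],"fingers": 0.075}]'

```text
time_s: 8.28
tool_pos: [0.4123, 0.0535, 0.2072]
eef_rot: [0.003, -0.641, 0.767, -0.001]
force: [-0.9, 0.6, 0.9]
finger_gap: 0.861
```

```bash
python3 - <<'E'
from h import *
pose();snap('wrist','w6')
E
```

```text
t 8.28 tcp [0.4123 0.0535 0.2072] yaw 259.79 Z [ 0.007  0.003 -1.   ] F [-0.9  0.6  0.9] gap 0.0749
```

View pics/w6.png

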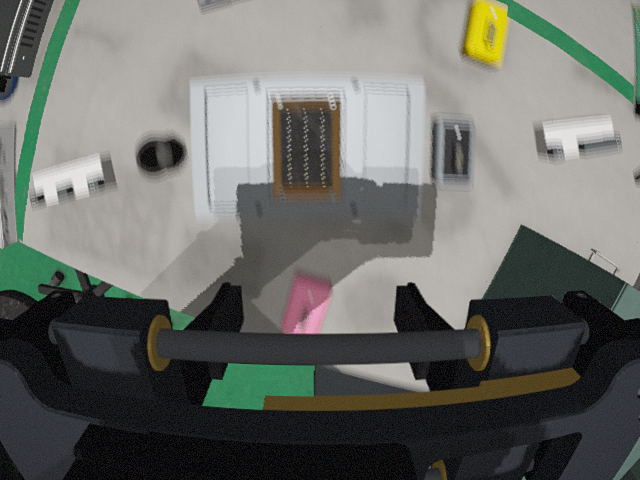

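>>> send_rows --commands '[{"translation": [0.013,0.03,0],"turn": [0,0,-10.3],"fingers": 0.06},{"translation": [0.013,0.03,0],"turn": [0,0,-10.3],"fingers": 0.06},{"translation": [0.013,0.03,0],"turn": [0,0,-10.3],"fingers": 0.06},{"translation": [0.013,0.03,0],"turn": [0,0,-10.3],"fingers": 0.06},{"translation": [0.013,0.03,0],"turn": [0,0,-10.3],"fingers": 0.06},{"translation": [0.013,0.03,0],"turn": [0,0,-10.3],"fingers": 0.06},{"translation": [0.013,0.03,0],"turn": [0,0,-10.3],"fingers": 0.06},{"translation": [0.013,0.0405,0],"turn": [0,0,-10.3],"fingers": 0.06}]'

```text
time_s: 9.32
tool_pos: [0.5148, 0.3036, 0.2036]
eef_rot: [-0.0, 0.026, 1.0, -0.0]
force: [1.4, -0.3, 0.4]
finger_gap: 0.692
```

>>> send_rows --commands '[{"translation": [0,0,-0.04],"turn": [0,0,-0.5],"fingers": 0.06},{"translation": [0,0,-0.04],"turn": [0,0,0],"fingers": 0.06},{"translation": [0,0,0],"turn": [0,0,0],"fingers": 0.06},{"translation": [0,0,0],"turn": [0,0,0],"fingers": 0.06}]'

```text
time_s: 9.82
tool_pos: [0.5154, 0.3036, 0.1253]
eef_rot: [0.001, 0.027, 1.0, 0.0]
force: [0.5, -0.2, 0.0]
finger_gap: 0.689
```

```bash
python3 - <<'E'
from h import *
pose();snap('wrist','w7')
E
```

```text
t 9.82 tcp [0.5154 0.3036 0.1253] yaw 176.96 Z [ 0.002  0.001 -1.   ] F [ 0.5 -0.2  0. ] gap 0.0599
```

View pics/w7.png

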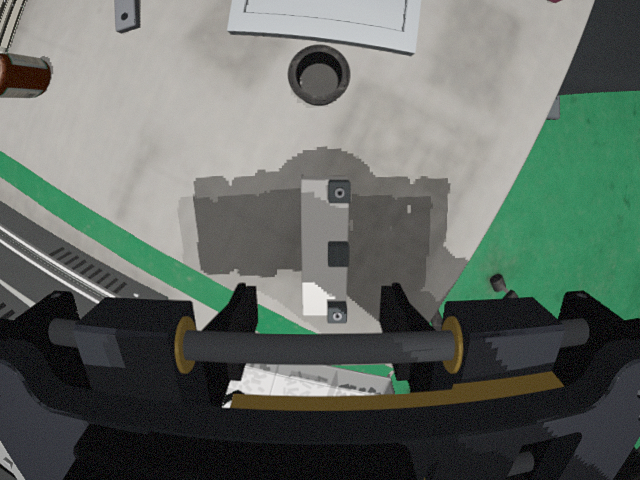

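```bash
python3 - <<'E'
from h import *
d=load('w7')
for n,p,z in[('mounts',[(340,192),(337,315)],.032),('mid',[(328,241),(349,241),(348,266),(328,266)],.032),('step',[(302,180),(329,180),(327,315),(302,315)],.02)]:
    P=np.array([px(d,a,b,z,True)[:2] for a,b in p]);v=P[0]-P[-1];print(n,P.mean(0).round(4),P.round(4).tolist(),np.degrees(np.arctan2(-v[1],-v[0])).round(1))
E
```

```text
mounts [0.5034 0.3044] [[0.5008, 0.2611], [0.5059, 0.3476]] 86.6
mid [0.5035 0.302 ] [[0.5099, 0.2929], [0.4962, 0.2937], [0.4973, 0.3111], [0.5107, 0.3103]] 87.4
step [0.5191 0.3037] [[0.5249, 0.2538], [0.5072, 0.2547], [0.513, 0.3537], [0.5315, 0.3528]] 86.2
```

>>> send_rows --commands '[{"translation": [0,0,-0.04],"turn": [0,0,-0.4],"fingers": 0.06},{"translation": [0,0,-0.03],"turn": [0,0,0],"fingers": 0.06},{"translation": [0,0,-0.015],"turn": [0,0,0],"fingers": 0.06},{"translation": [0,0,0],"turn": [0,0,0],"fingers": 0.06},{"translation": [0,0,-0.005],"turn": [0,0,0],"fingers": 0.06},{"translation": [0,0,0],"turn": [0,0,0],"fingers": 0.06}]'

```text
time_s: 10.62
tool_pos: [0.5149, 0.3034, 0.0348]
eef_rot: [0.001, 0.03, 1.0, 0.001]
force: [0.4, 0.2, 0.2]
finger_gap: 0.695
```

>>> send_rows --commands '[{"translation": [-0.0025,0,-0.0025],"turn": [0,0,0],"fingers": 0.06},{"translation": [0,0,0],"turn": [0,0,0],"fingers": 0.02},{"translation": [0,0,0],"turn": [0,0,0],"fingers": 0.02},{"translation": [0,0,0],"turn": [0,0,0],"fingers": 0.02},{"translation": [0,0,0],"turn": [0,0,0],"fingers": 0.02},{"translation": [0,0,0],"turn": [0,0,0],"fingers": 0.02},{"translation": [0,0,0.03],"turn": [0,0,0],"fingers": 0.02},{"translation": [0,0,0.05],"turn": [0,0,0],"fingers": 0.02}]'

```text
time_s: 11.62
tool_pos: [0.5108, 0.302, 0.11]
eef_rot: [-0.002, 0.031, 1.0, -0.002]
force: [1.1, 1.2, -1.2]
finger_gap: 0.364
```

>>> send_rows --commands '[{"translation": [0,0,0.04],"turn": [0,0,0],"fingers": 0.02},{"translation": [0,0,0],"turn": [0,0,0],"fingers": 0.02},{"translation": [0,0,0],"turn": [0,0,0],"fingers": 0.02}]'

```text
time_s: 12.0
tool_pos: [0.5113, 0.3026, 0.1506]
eef_rot: [-0.001, 0.031, 1.0, -0.0]
force: [-0.3, 0.1, -2.1]
finger_gap: 0.368
```

```bash
python3 - <<'E'
from h import *
pose();snap('wrist','w8')
E
```

```text
t 12.0 tcp [0.5113 0.3026 0.1506] yaw 176.49 Z [-0.002 -0.001 -1.   ] F [-0.3  0.1 -2.1] gap 0.032
```

View pics/w8.png

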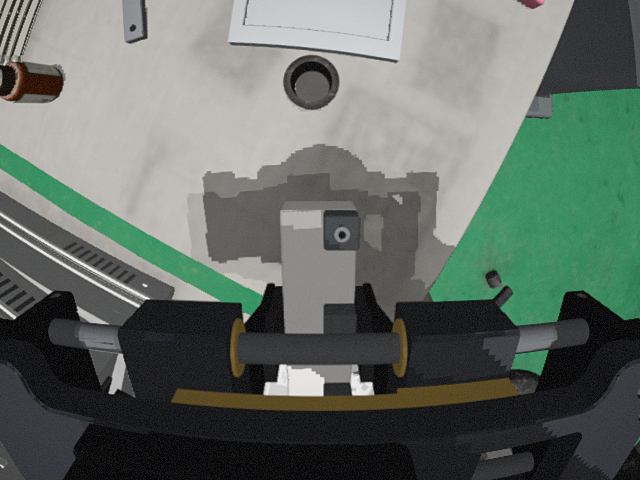

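>>> send_rows --commands '[{"translation": [-0.004,-0.04,0],"turn": [0,0,10.4],"fingers": 0.02},{"translation": [-0.004,-0.04,0],"turn": [0,0,10.4],"fingers": 0.02},{"translation": [-0.004,-0.04,0],"turn": [0,0,10.4],"fingers": 0.02},{"translation": [-0.004,-0.04,0],"turn": [0,0,10.4],"fingers": 0.02},{"translation": [-0.004,-0.04,0],"turn": [0,0,10.4],"fingers": 0.02},{"translation": [-0.005,-0.04,0],"turn": [0,0,10.4],"fingers": 0.02},{"translation": [-0.005,-0.04,0],"turn": [0,0,10.4],"fingers": 0.02},{"translation": [-0.006,-0.041,0],"turn": [0,0,10.4],"fingers": 0.02}]'

```text
time_s: 13.05
tool_pos: [0.4749, -0.0193, 0.15]
eef_rot: [-0.001, -0.643, 0.766, 0.001]
force: [-0.0, 0.1, -0.5]
finger_gap: 0.364
```

>>> send_rows --commands '[{"translation": [0,0,-0.04],"turn": [0,0,0],"fingers": 0.02},{"translation": [0,0,-0.04],"turn": [0,0,0],"fingers": 0.02},{"translation": [0,0,0],"turn": [0,0,0],"fingers": 0.02},{"translation": [0,0,0],"turn": [0,0,0],"fingers": 0.02}]'

```text
time_s: 13.55
tool_pos: [0.4766, -0.0178, 0.0719]
eef_rot: [0.0, -0.641, 0.767, -0.0]
force: [0.6, 0.0, -1.4]
finger_gap: 0.36
```

```bash
python3 - <<'E'
from h import *
pose();snap('wrist','w9')
E
```

```text
t 13.55 tcp [ 0.4766 -0.0178  0.0719] yaw 259.77 Z [ 0. -0. -1.] F [ 0.6  0.  -1.4] gap 0.0313
```

View pics/w9.png

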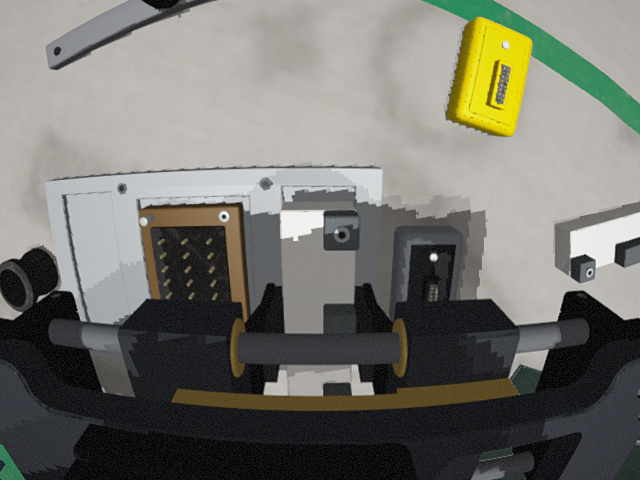

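```bash
cat >> h.py <<'E'
C=np.array([.4885,.053]);A=np.radians(79.7);YA=np.array([np.cos(A),np.sin(A)]);XA=np.array([np.sin(A),-np.cos(A)])
def pf(p): p=np.asarray(p)[:2]-C; return np.round([1000*p@XA,1000*p@YA],1)
E
python3 - <<'E'
from h import *
d=load('w9')
print('screw',pf(px(d,342,235,.072,True)),'step corners',pf(px(d,281,209,.06,True)),pf(px(d,324,209,.06,True)))
for u,v in[(283,185),(356,185),(140,199),(242,199),(381,169),(46,182)]: print((u,v),pf(px(d,u,v,.012,True)))
E
```

```text
screw [ 43.7 -80.9] step corners [ 51.5 -56.2] [ 51.4 -74. ]
(283, 185) [ 54.6 -52.7]
(356, 185) [ 54.7 -92. ]
(140, 199) [48.7 32.6]
(242, 199) [ 47.1 -29.9]
(381, 169) [  63.6 -105.4]
(46, 182) [ 63.3 106. ]
```

>>> send_rows --commands '[{"translation": [0,0,-0.015],"turn": [0,0,0],"fingers": 0.02},{"translation": [0,0,-0.01],"turn": [0,0,0],"fingers": 0.02},{"translation": [0,0,-0.005],"turn": [0,0,0],"fingers": 0.02},{"translation": [0,0,-0.002],"turn": [0,0,0],"fingers": 0.02},{"translation": [0,0,0],"turn": [0,0,0],"fingers": 0.02},{"translation": [0,0,0],"turn": [0,0,0],"fingers": 0.02}]'

```text
time_s: 14.35
tool_pos: [0.4762, -0.0179, 0.0397]
eef_rot: [0.0, -0.641, 0.768, -0.0]
force: [0.2, 0.6, -1.2]
finger_gap: 0.363
```

>>> send_rows --commands '[{"translation": [0,0,0],"turn": [0,0,0],"fingers": 0.05},{"translation": [0,0,0],"turn": [0,0,0],"fingers": 0.05},{"translation": [0,0,0.03],"turn": [0,0,0],"fingers": 0.05},{"translation": [0,0,0.06],"turn": [0,0,0],"fingers": 0.05},{"translation": [0,0,0.05],"turn": [0,0,0],"fingers": 0.06},{"translation": [0,0,0],"turn": [0,0,0],"fingers": 0.06},{"translation": [0,0,0],"turn": [0,0,0],"fingers": 0.06}]'

```text
time_s: 15.22
tool_pos: [0.4754, -0.018, 0.1791]
eef_rot: [-0.0, -0.641, 0.768, 0.0]
force: [0.8, 0.7, 0.1]
finger_gap: 0.684
```

```bash
python3 - <<'E'
from h import *
pose();snap('wrist','w10')
E
```

```text
t 15.22 tcp [ 0.4754 -0.018   0.1791] yaw 259.7 Z [-0.001  0.    -1.   ] F [0.8 0.7 0.1] gap 0.0595
```

View pics/w10.png

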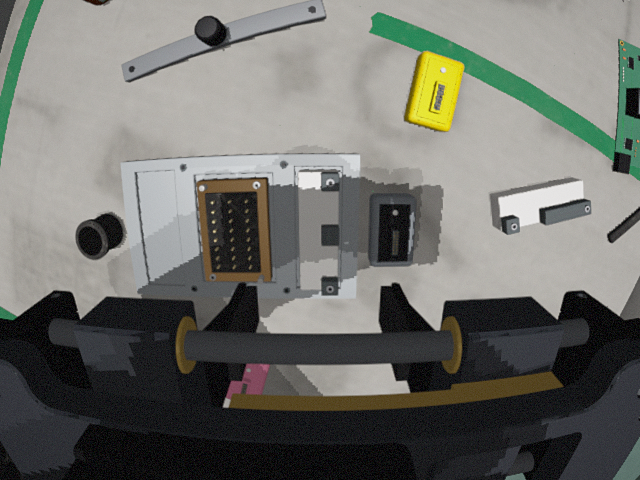

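```bash
python3 - <<'E'
from h import *
for f,p in[('w1',[(425.1,139.3),(424.3,204.6)]),('w10',[(587,209),(514,226)])]:
    d=load(f);P=np.array([px(d,a,b,.032,True)[:2] for a,b in p]);v=P[1]-P[0];print(P.mean(0),np.hypot(*v),np.degrees(np.arctan2(v[1],v[0])))
E
```

```text
[ 0.45544688 -0.22921854] 0.0866129943366823 92.56172037528512
[ 0.45558781 -0.23121428] 0.08650907166730559 91.91229393977373
```

```bash
python3 - <<'E'
from h import *
t=load('top0')
def tri(a,ua,fa,b,ub,fb):
    o1,r1=ray(a,*ua,fa);o2,r2=ray(b,*ub,fb);k=np.linalg.lstsq(np.array([r1,-r2]).T,o2-o1,rcond=None)[0];p,q=o1+k[0]*r1,o2+k[1]*r2;return ((p+q)/2).round(4),round(np.linalg.norm(p-q),4)
print(tri(load('w4'),(493,203),1,t,(362.5,304),0))
print(tri(load('w4'),(493,203),1,load('w10'),(0,0),1)) if 0 else 0
w1=load('w1')
for p in[(470,228),(551,108),(519,147),(508,180),(524,182),(540,181),(563,153)]: print(p,[px(w1,*p,z,True).round(3).tolist() for z in(.156,.1,.05,0)])
w4=load('w4')
for p in[(559,226),(582,234),(600,252),(628,262)]: print(p,[px(w4,*p,z,True).round(3).tolist() for z in(.156,.1,.05,0)])
a=cv2.resize(w1['color'][90:260,450:640,::-1],None,fx=4,fy=3.5,interpolation=cv2.INTER_CUBIC);cv2.imwrite('pics/cf.png',a)
E
```

```text
(array([ 0.3761, -0.1616,  0.0051]), np.float64(0.0142))
(470, 228) [[0.439, -0.187, 0.156], [0.414, -0.172, 0.1], [0.391, -0.16, 0.05], [0.368, -0.147, 0.0]]
(551, 108) [[0.35, -0.321, 0.156], [0.311, -0.328, 0.1], [0.275, -0.334, 0.05], [0.24, -0.34, 0.0]]
(519, 147) [[0.389, -0.274, 0.156], [0.356, -0.274, 0.1], [0.327, -0.273, 0.05], [0.297, -0.273, 0.0]]
(508, 180) [[0.4, -0.239, 0.156], [0.368, -0.233, 0.1], [0.34, -0.227, 0.05], [0.312, -0.222, 0.0]]
(524, 182) [[0.379, -0.238, 0.156], [0.345, -0.232, 0.1], [0.313, -0.226, 0.05], [0.282, -0.221, 0.0]]
(540, 181) [[0.358, -0.241, 0.156], [0.32, -0.235, 0.1], [0.286, -0.23, 0.05], [0.252, -0.224, 0.0]]
(563, 153) [[0.33, -0.274, 0.156], [0.287, -0.273, 0.1], [0.249, -0.273, 0.05], [0.21, -0.272, 0.0]]
(559, 226) [[0.384, -0.147, 0.156], [0.363, -0.188, 0.1], [0.344, -0.224, 0.05], [0.324, -0.26, 0.0]]
(582, 234) [[0.373, -0.174, 0.156], [0.349, -0.22, 0.1], [0.327, -0.262, 0.05], [0.306, -0.303, 0.0]]
(600, 252) [[0.352, -0.198, 0.156], [0.323, -0.25, 0.1], [0.298, -0.296, 0.05], [0.272, -0.343, 0.0]]
(628, 262) [[0.334, -0.24, 0.156], [0.301, -0.302, 0.1], [0.272, -0.356, 0.05], [0.242, -0.411, 0.0]]
```

View pics/cf.png

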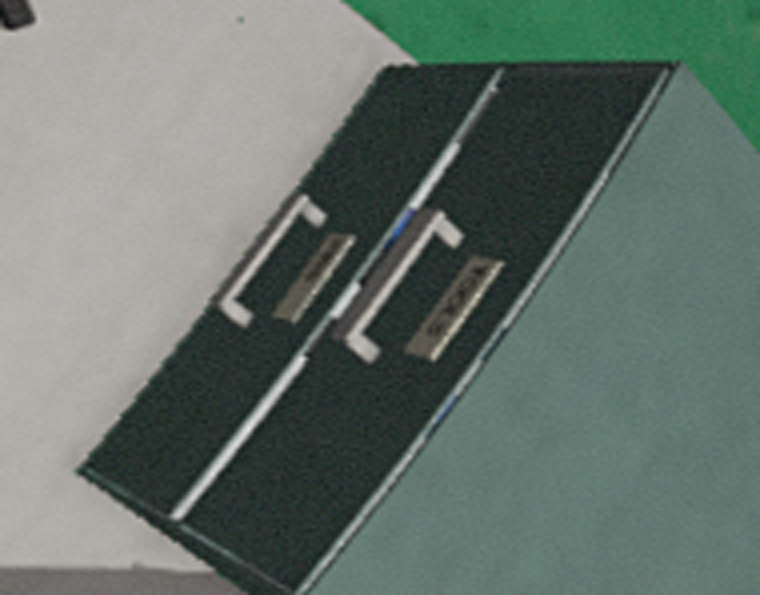

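>>> send_rows --commands '[{"translation": [-0.001,-0.02,0.01],"turn": [0,0,-9.3],"fingers": 0.06},{"translation": [-0.001,-0.02,0],"turn": [0,0,-9.7],"fingers": 0.06},{"translation": [-0.001,-0.03,0],"turn": [0,0,-9.7],"fingers": 0.06},{"translation": [-0.001,-0.03,0],"turn": [0,0,-9.7],"fingers": 0.06},{"translation": [-0.001,-0.03,0],"turn": [0,0,-9.7],"fingers": 0.06},{"translation": [-0.002,-0.03,0],"turn": [0,0,-9.7],"fingers": 0.06},{"translation": [-0.002,-0.03,0],"turn": [0,0,-9.7],"fingers": 0.06},{"translation": [-0.002,-0.022,0],"turn": [0,0,-9.7],"fingers": 0.06}]'

```text
time_s: 16.27
tool_pos: [0.464, -0.2309, 0.1873]
eef_rot: [-0.002, -0.019, 1.0, 0.0]
force: [0.2, 0.3, 0.3]
finger_gap: 0.693
```

>>> send_rows --commands '[{"translation": [0,0,-0.05],"turn": [0,0,0],"fingers": 0.06},{"translation": [0,0,-0.015],"turn": [0,0,0],"fingers": 0.06},{"translation": [0,0,0],"turn": [0,0,0],"fingers": 0.06},{"translation": [0,0,0],"turn": [0,0,0],"fingers": 0.06}]'

```text
time_s: 16.77
tool_pos: [0.4661, -0.2299, 0.1255]
eef_rot: [0.001, -0.023, 1.0, -0.0]
force: [0.1, 0.4, 0.3]
finger_gap: 0.689
```

```bash
python3 - <<'E'
from h import *
pose();snap('wrist','w11')
E
```

```text
t 16.77 tcp [ 0.4661 -0.2299  0.1255] yaw 182.59 Z [ 0.002 -0.001 -1.   ] F [0.1 0.4 0.3] gap 0.06
```

View pics/w11.png

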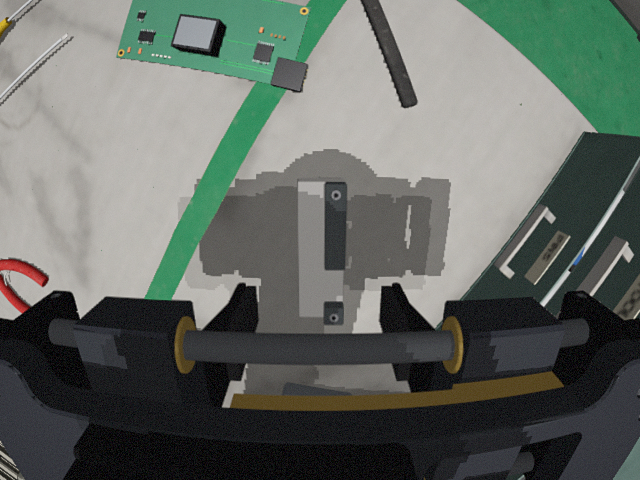

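```bash
python3 - <<'E'
from h import *
d=load('w11');P=np.array([px(d,a,b,.032,True)[:2] for a,b in[(336,195.5),(334,317)]]);v=P[1]-P[0];a=np.arctan2(v[1],v[0]);print(P.mean(0)-.009*np.array([-np.sin(a),np.cos(a)]),np.degrees(a))
E
```

```text
[ 0.46513546 -0.22815155] 92.53785983637425
```

>>> send_rows --commands '[{"translation": [-0.0005,0.001,-0.05],"turn": [0,0,0],"fingers": 0.06},{"translation": [0,0,-0.03],"turn": [0,0,0],"fingers": 0.06},{"translation": [0,0,-0.0125],"turn": [0,0,0],"fingers": 0.06},{"translation": [0,0,0],"turn": [0,0,0],"fingers": 0.06}]'

```text
time_s: 17.32
tool_pos: [0.4651, -0.2289, 0.0323]
eef_rot: [0.0, -0.022, 1.0, -0.0]
force: [-0.9, 0.1, -0.3]
finger_gap: 0.69
```

>>> send_rows --commands '[{"translation": [0,0,0],"turn": [0,0,0],"fingers": 0.02},{"translation": [0,0,0],"turn": [0,0,0],"fingers": 0.02},{"translation": [0,0,0],"turn": [0,0,0],"fingers": 0.02},{"translation": [0,0,0],"turn": [0,0,0],"fingers": 0.02},{"translation": [0,0,0],"turn": [0,0,0],"fingers": 0.02}]'

```text
time_s: 17.95
tool_pos: [0.4647, -0.229, 0.0325]
eef_rot: [0.0, -0.022, 1.0, -0.0]
force: [-0.9, 1.1, 4.6]
finger_gap: 0.366
```

>>> send_rows --commands '[{"translation": [0,0,0.03],"turn": [0,0,0],"fingers": 0.02},{"translation": [0,0,0.06],"turn": [0,0,0],"fingers": 0.02},{"translation": [0,0,0.06],"turn": [0,0,0],"fingers": 0.02},{"translation": [0,0,0],"turn": [0,0,0],"fingers": 0.02},{"translation": [0,0,0],"turn": [0,0,0],"fingers": 0.02}]'

```text
time_s: 18.58
tool_pos: [0.4637, -0.2285, 0.1812]
eef_rot: [-0.001, -0.022, 1.0, 0.001]
force: [0.9, -0.3, -1.7]
finger_gap: 0.36
```

```bash
python3 - <<'E'
from h import *
pose()
E
```

```text
t 18.57 tcp [ 0.4637 -0.2285  0.1812] yaw 182.49 Z [-0.001  0.001 -1.   ] F [ 0.9 -0.3 -1.7] gap 0.0313
```

>>> send_rows --commands '[{"translation": [0.004,0.035,0],"turn": [0,0,-10.3],"fingers": 0.02},{"translation": [0.004,0.035,0],"turn": [0,0,-10.3],"fingers": 0.02},{"translation": [0.004,0.035,0],"turn": [0,0,-10.3],"fingers": 0.02},{"translation": [0.004,0.035,0],"turn": [0,0,-10.3],"fingers": 0.02},{"translation": [0.004,0.035,0],"turn": [0,0,-10.3],"fingers": 0.02},{"translation": [0.004,0.035,0],"turn": [0,0,-10.3],"fingers": 0.02},{"translation": [0.004,0.035,0],"turn": [0,0,-10.3],"fingers": 0.02},{"translation": [0.004,0.035,0],"turn": [0,0,-10.3],"fingers": 0.02}]'

```text
time_s: 19.58
tool_pos: [0.4953, 0.0518, 0.1795]
eef_rot: [-0.001, 0.644, 0.765, -0.002]
force: [0.7, -0.4, -0.0]
finger_gap: 0.365
```

>>> send_rows --commands '[{"translation": [0.004,0.035,0],"turn": [0,0,-10.3],"fingers": 0.02},{"translation": [0.001,0.038,0],"turn": [0,0,-10.1],"fingers": 0.02},{"translation": [0,0,-0.05],"turn": [0,0,0],"fingers": 0.02},{"translation": [0,0,-0.06],"turn": [0,0,0],"fingers": 0.02},{"translation": [0,0,0],"turn": [0,0,0],"fingers": 0.02},{"translation": [0,0,0],"turn": [0,0,0],"fingers": 0.02}]'

```text
time_s: 20.32
tool_pos: [0.5023, 0.1243, 0.0726]
eef_rot: [0.0, 0.767, 0.641, 0.0]
force: [1.3, 0.5, -1.2]
finger_gap: 0.366
```

```bash
python3 - <<'E'
from h import *
pose();snap('wrist','w12')
E
```

```text
t 20.32 tcp [0.5023 0.1243 0.0726] yaw 79.77 Z [ 0.001 -0.    -1.   ] F [ 1.3  0.5 -1.2] gap 0.0318
```

View pics/w12.png

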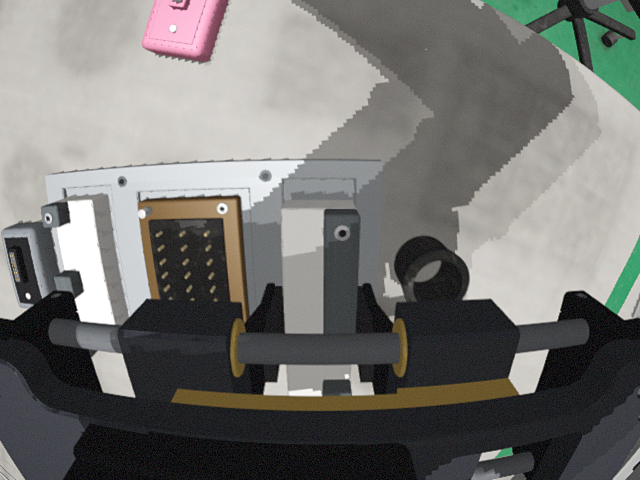

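```bash
python3 - <<'E'
from h import *
d=load('w12')
print('screw (-43.3,81)',pf(px(d,342,233,.072,True)),'step corners',pf(px(d,281,208,.06,True)),pf(px(d,324,208,.06,True)))
for u,v in[(283,179),(356,178),(48,178),(381,161)]: print((u,v),pf(px(d,u,v,.012,True)))
print('notched screw (43?) -x end',pf(px(d,48,217,.04,True)),'pin corners',pf(px(d,139,200,.02,True)),pf(px(d,239,197,.02,True)))
E
```

```text
screw (-43.3,81) [-40.1  81.7] step corners [-47.5  57. ] [-47.5  74.8]
(283, 179) [-53.6  53.4]
(356, 178) [-54.2  92.7]
(48, 178) [ -61.5 -103.7]
(381, 161) [-63.7 106.1]
notched screw (43?) -x end [-41.5 -83. ] pin corners [-45.2 -28.8] [-45.4  30.6]
```

>>> send_rows --commands '[{"translation": [-0.002,0,-0.013],"turn": [0,0,0],"fingers": 0.02},{"translation": [0,0,-0.01],"turn": [0,0,0],"fingers": 0.02},{"translation": [0,0,-0.005],"turn": [0,0,0],"fingers": 0.02},{"translation": [0,0,-0.004],"turn": [0,0,0],"fingers": 0.02},{"translation": [0,0,0],"turn": [0,0,0],"fingers": 0.02},{"translation": [0,0,0],"turn": [0,0,0],"fingers": 0.02}]'

```text
time_s: 21.12
tool_pos: [0.4996, 0.1241, 0.0404]
eef_rot: [0.0, 0.767, 0.641, 0.0]
force: [-1.6, -0.3, 5.3]
finger_gap: 0.367
```

>>> send_rows --commands '[{"translation": [0,0,0],"turn": [0,0,0],"fingers": 0.046},{"translation": [0,0,0],"turn": [0,0,0],"fingers": 0.046},{"translation": [0,0,0.03],"turn": [0,0,0],"fingers": 0.046},{"translation": [0,0,0.06],"turn": [0,0,0],"fingers": 0.046},{"translation": [0,0,0.06],"turn": [0,0,0],"fingers": 0.06},{"translation": [0.04,-0.04,0.02],"turn": [0,0,0],"fingers": 0.06},{"translation": [0.04,-0.04,0.02],"turn": [0,0,0],"fingers": 0.06},{"translation": [0,0,0],"turn": [0,0,0],"fingers": 0.06}]'

```text
time_s: 22.12
tool_pos: [0.5822, 0.042, 0.231]
eef_rot: [0.001, 0.769, 0.639, 0.002]
force: [-1.3, 0.6, -0.6]
finger_gap: 0.686
```

```bash
python3 - <<'E'
from h import *
pose();snap('wrist','w13')
E
```

```text
t 22.12 tcp [0.5822 0.042  0.231 ] yaw 79.48 Z [ 0.004  0.001 -1.   ] F [-1.3  0.6 -0.6] gap 0.0597
```

View pics/w13.png

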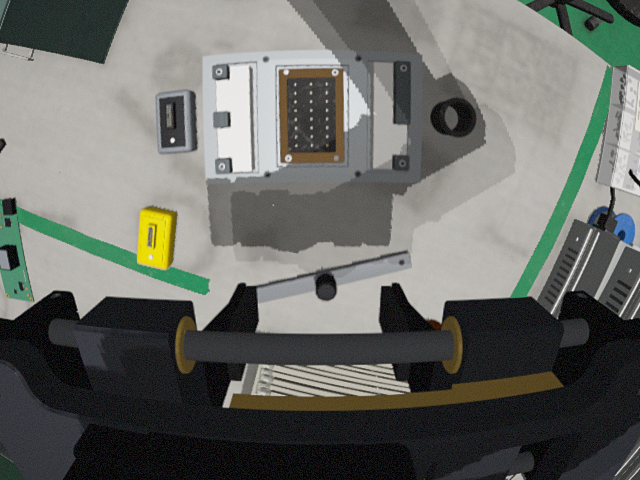

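```bash
python3 - <<'E'
from h import *
d=load('w13')
for n,p,z in[('notched',[(221,71.5),(223.5,164)],.04),('plain',[(403,68.5),(403,162)],.04),('pin',[(280,67),(345,66),(343,163),(281,163)],.02),('plate',[(203,55),(421,52),(420,179),(206,184)],.012)]:
    P=np.array([pf(px(d,a,b,z,True)) for a,b in p]);v=P[-1]-P[0];print(n,P.tolist(),P.mean(0),np.degrees(np.arctan2(v[1],v[0])).round(1))
d=load('w1')
for p,z in[((298.2+0,24.0),.002)]: pass
c=lambda a,b:(260+a/3.5,10+b/2.8)
B=np.array([px(d,*c(a,b),z,True)[:2] for a,b,z in[(155,32,.002),(505,97,.002),(123,148,.002)]])
print('board corners',B.round(4), np.hypot(*(B[0]-B[1])),np.hypot(*(B[0]-B[2])))
R=np.array([px(d,*c(a,b),.022,True)[:2] for a,b in[(285,97),(361,105),(352,155),(271,145)]]);print('relay',frame(R),R.mean(0))
v=B[1]-B[0];print('board y ang',np.degrees(np.arctan2(v[1],v[0])))
E
```

```text
notched [[-42.6, -79.4], [41.8, -79.0]] [ -0.4 -79.2] 0.3
plain [[-44.0, 81.2], [40.8, 82.3]] [-1.6  81.75] 0.7
pin [[-47.1, -28.6], [-47.5, 31.3], [44.4, 29.5], [44.1, -28.6]] [-1.525  0.9  ] 0.0
plate [[-66.0, -105.0], [-67.1, 105.8], [59.5, 106.8], [63.4, -105.5]] [-2.55   0.525] -0.2
board corners [[ 0.615  -0.431 ]
 [ 0.4801 -0.4031]
 [ 0.6265 -0.3716]] 0.13776308529066558 0.060496033691264293
relay (array([ 555.2, -380. ]), 30.0, 24.7, 172.7) [ 0.5547181  -0.37974143]
board y ang 168.32454023455531
```

>>> send_rows --commands '[{"translation": [-0.01,-0.05,0],"turn": [0,0,0],"fingers": 0.06},{"translation": [-0.01,-0.055,0],"turn": [0,0,0],"fingers": 0.06},{"translation": [-0.007,-0.055,0],"turn": [0,0,0],"fingers": 0.06},{"translation": [0,-0.055,-0.01],"turn": [0,0,0],"fingers": 0.06},{"translation": [0,-0.055,-0.01],"turn": [0,0,0],"fingers": 0.06},{"translation": [0,-0.055,-0.02],"turn": [0,0,0],"fingers": 0.06},{"translation": [0,-0.055,-0.02],"turn": [0,0,0],"fingers": 0.06},{"translation": [0,-0.042,-0.03],"turn": [0,0,0],"fingers": 0.06}]'

```text
time_s: 23.18
tool_pos: [0.5525, -0.3786, 0.139]
eef_rot: [0.0, 0.767, 0.641, 0.0]
force: [1.1, 0.1, -0.9]
finger_gap: 0.69
```

>>> send_rows --commands '[{"translation": [0,0,0],"turn": [0,0,0],"fingers": 0.06},{"translation": [0,0,0],"turn": [0,0,0],"fingers": 0.06}]'

```text
time_s: 23.42
tool_pos: [0.5525, -0.3767, 0.1395]
eef_rot: [-0.001, 0.767, 0.641, -0.0]
force: [-0.0, 0.5, 1.2]
finger_gap: 0.692
```

```bash
python3 - <<'E'
from h import *
pose();snap('wrist','w14')
E
```

```text
t 23.43 tcp [ 0.5525 -0.3767  0.1395] yaw 79.78 Z [-0.001  0.001 -1.   ] F [-0.   0.5  1.2] gap 0.0602
```

View pics/w14.png

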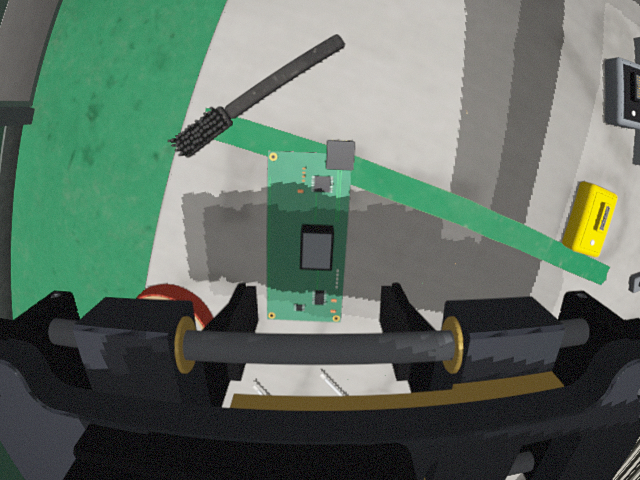

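```bash
python3 - <<'E'
from h import *
d=load('w14');cv2.imwrite('pics/cg.png',cv2.resize(d['color'][130:330,240:380,::-1],None,fx=4,fy=3,interpolation=cv2.INTER_CUBIC))
f=lambda L,z:np.array([px(d,a,b,z,True)[:2] for a,b in L])
B=f([(267,152),(350,152),(342,322),(266,321)],.002);print('board',B.mean(0),[np.hypot(*(B[i]-B[i-1])).round(4) for i in range(4)])
for i,j in((0,3),(1,2)): v=B[i]-B[j];print(np.degrees(np.arctan2(v[1],v[0])))
R=f([(302,227),(333,227),(332,269),(301,269)],.022);print('relay',R.mean(0),frame(R)); v=R[0]-R[3]+R[1]-R[2];print(np.degrees(np.arctan2(v[1],v[0])))
E
```

```text
board [ 0.55536833 -0.38713953] [np.float64(0.1399), np.float64(0.0614), np.float64(0.1401), np.float64(0.0645)]
167.16599576048338
168.42662542817848
relay [ 0.55528345 -0.37818611] (array([ 555.2, -378.4]), 32.2, 22.9, 169.2)
168.43616427754958
```

View pics/cg.png

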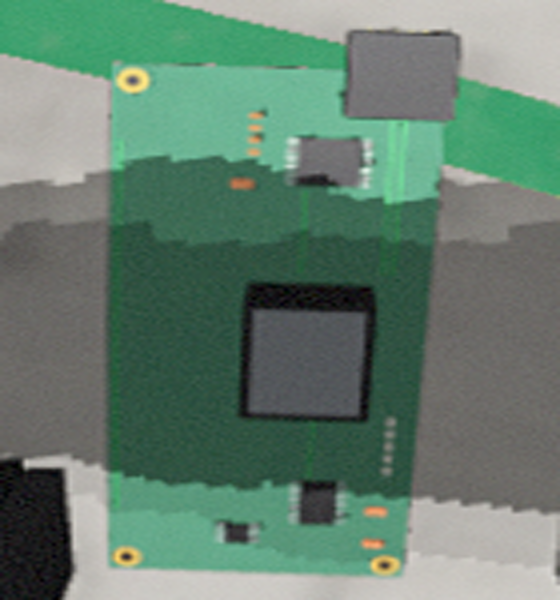

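>>> send_rows --commands '[{"translation": [0.0045,-0.002,-0.04],"turn": [0,0,-1.6],"fingers": 0.06},{"translation": [0,0,-0.04],"turn": [0,0,0],"fingers": 0.05},{"translation": [0,0,-0.02],"turn": [0,0,0],"fingers": 0.05},{"translation": [0,0,0],"turn": [0,0,0],"fingers": 0.05},{"translation": [0,0,-0.0085],"turn": [0,0,0],"fingers": 0.05},{"translation": [0,0,0],"turn": [0,0,0],"fingers": 0.05}]' --newtons 20

```text
time_s: 24.22
tool_pos: [0.5574, -0.3795, 0.0322]
eef_rot: [0.0, 0.776, 0.63, 0.0]
force: [-0.6, -0.1, -0.5]
finger_gap: 0.576
```

>>> send_rows --commands '[{"translation": [0,0,0],"turn": [0,0,0],"fingers": 0.01},{"translation": [0,0,0],"turn": [0,0,0],"fingers": 0.01},{"translation": [0,0,0],"turn": [0,0,0],"fingers": 0.01},{"translation": [0,0,0],"turn": [0,0,0],"fingers": 0.01},{"translation": [0,0,0],"turn": [0,0,0],"fingers": 0.01}]'

```text
time_s: 24.85
tool_pos: [0.5571, -0.38, 0.0317]
eef_rot: [0.0, 0.776, 0.63, 0.0]
force: [-0.2, 0.5, 1.8]
finger_gap: 0.272
```

>>> send_rows --commands '[{"translation": [0,0,0.02],"turn": [0,0,0],"fingers": 0.01},{"translation": [0,0,0.04],"turn": [0,0,0],"fingers": 0.01},{"translation": [0,0,0.05],"turn": [0,0,0],"fingers": 0.01},{"translation": [0,0,0.05],"turn": [0,0,0],"fingers": 0.01},{"translation": [0,0,0],"turn": [0,0,0],"fingers": 0.01},{"translation": [0,0,0],"turn": [0,0,0],"fingers": 0.01}]'

```text
time_s: 25.6
tool_pos: [0.5565, -0.3795, 0.1907]
eef_rot: [-0.001, 0.777, 0.63, 0.0]
force: [-0.5, -0.3, -1.0]
finger_gap: 0.27
```

```bash
python3 - <<'E'
from h import *
pose();snap('wrist','w15')
E
```

```text
t 25.6 tcp [ 0.5565 -0.3795  0.1907] yaw 78.1 Z [-0.001  0.001 -1.   ] F [-0.5 -0.3 -1. ] gap 0.0235
```

View pics/w15.png

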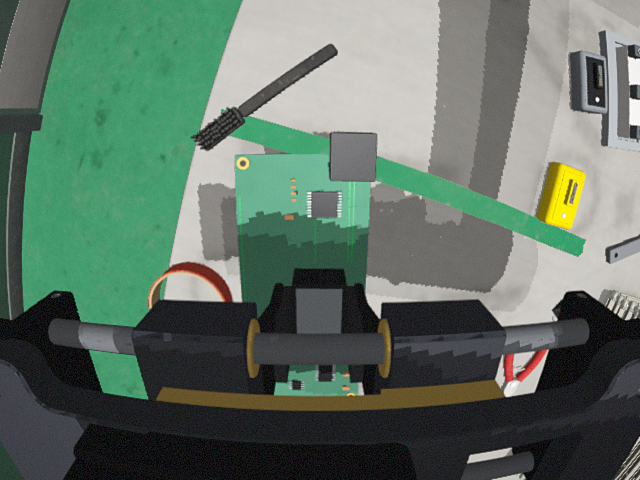

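```bash
python3 - <<'E'
from h import *
d=load('w15');T=np.array([.557,-.3795]);a=np.radians(78.1);X=np.array([np.cos(a),np.sin(a)]);Y=np.array([-np.sin(a),np.cos(a)])
for n,p,z in[('corner(-31,69)',(236,154),.161),('left edge',(236,280),.161),('right edge',(368,280),.161),('hdr far L',(330,132),.170),('hdr far R',(376,132),.170)]:
    q=px(d,*p,z,True)[:2]-T; print(n,(1000*np.array([q@X,q@Y])).round(1))
t=load('top0')
E
```

```text
corner(-31,69) [-37.6  70.9]
left edge [-41.    9.1]
right edge [24.5  9.3]
hdr far L [ 4.9 80.2]
hdr far R [24.5 80.6]
```

>>> send_rows --commands '[{"translation": [0,0.03,0.02],"turn": [0,0,10],"fingers": 0.01},{"translation": [-0.005,0.05,0],"turn": [0,0,10.2],"fingers": 0.01},{"translation": [-0.005,0.05,0],"turn": [0,0,10.2],"fingers": 0.01},{"translation": [-0.005,0.05,0],"turn": [0,0,10.2],"fingers": 0.01},{"translation": [-0.01,0.05,0],"turn": [0,0,10.2],"fingers": 0.01},{"translation": [-0.01,0.05,0],"turn": [0,0,10.2],"fingers": 0.01},{"translation": [-0.01,0.05,0],"turn": [0,0,10.2],"fingers": 0.01},{"translation": [-0.01,0.05,0],"turn": [0,0,10.2],"fingers": 0.01}]'

```text
time_s: 26.65
tool_pos: [0.5007, 0.0014, 0.2098]
eef_rot: [-0.001, 0.175, 0.985, -0.001]
force: [0.0, 0.2, -0.4]
finger_gap: 0.275
```

>>> send_rows --commands '[{"translation": [-0.02,0.05,0],"turn": [0,0,10.2],"fingers": 0.01},{"translation": [0,0.005,-0.05],"turn": [0,0,0],"fingers": 0.01},{"translation": [0,0,-0.05],"turn": [0,0,0],"fingers": 0.01},{"translation": [0,0,0],"turn": [0,0,0],"fingers": 0.01},{"translation": [0,0,0],"turn": [0,0,0],"fingers": 0.01}]'

```text
time_s: 27.28
tool_pos: [0.4829, 0.0551, 0.1122]
eef_rot: [0.0, 0.089, 0.996, -0.0]
force: [0.6, -0.4, 0.3]
finger_gap: 0.274
```

```bash
python3 - <<'E'
from h import *
pose();snap('wrist','w16')
E
```

```text
t 27.27 tcp [0.4829 0.0551 0.1122] yaw 169.75 Z [ 0.001 -0.    -1.   ] F [ 0.6 -0.4  0.3] gap 0.0239
```

View pics/w16.png

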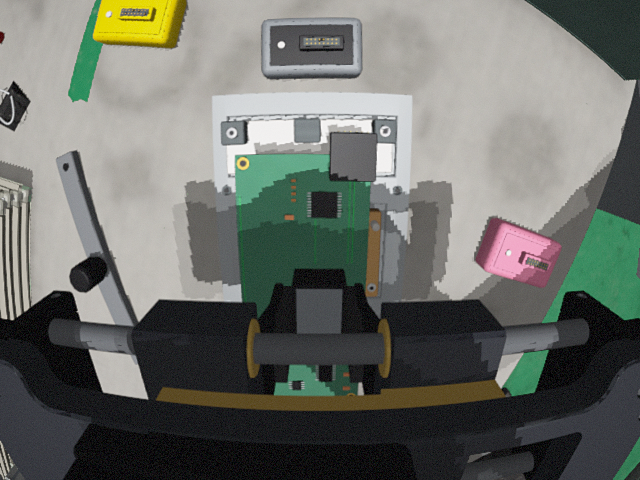

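```bash
python3 - <<'E'
from h import *
d=load('w16');zb=.1122-.0319
for n,p,z in[('scr+x',(232,132),.04),('scr-x',(385,131),.04),('midfence innerL',(294,142),.04),('midfence innerR',(320,142),.04),('board corner exp(31,-69)',(236,155),zb+.002),('hdrL exp(-12,-79)',(330,133),zb+.011),('hdrR exp(-32,-79)',(377,132),zb+.011),('plate c',(212,96),.012),('plate c',(411,96),.012)]: print(n,pf(px(d,*p,z,True)))
E
```

```text
scr+x [ 44.5 -80.8]
scr-x [-42.1 -81. ]
midfence innerL [  9.1 -74.1]
midfence innerR [ -5.5 -74.1]
board corner exp(31,-69) [ 33.  -69.9]
hdrL exp(-12,-79) [ -9.5 -79.3]
hdrR exp(-32,-79) [-29.5 -80.2]
plate c [  64.2 -105.4]
plate c [ -63.9 -105. ]
```

>>> send_rows --commands '[{"translation": [-0.0015,0.0005,-0.02],"turn": [0,0,0],"fingers": 0.01},{"translation": [0,0,-0.018],"turn": [0,0,0],"fingers": 0.01},{"translation": [0,0,-0.008],"turn": [0,0,0],"fingers": 0.01},{"translation": [0,0,-0.003],"turn": [0,0,0],"fingers": 0.01},{"translation": [0,0,-0.002],"turn": [0,0,0],"fingers": 0.01},{"translation": [0,0,0],"turn": [0,0,0],"fingers": 0.01},{"translation": [0,0,0],"turn": [0,0,0],"fingers": 0.01}]'

```text
time_s: 28.2
tool_pos: [0.4808, 0.0557, 0.0608]
eef_rot: [0.0, 0.09, 0.996, 0.0]
force: [-0.2, 0.8, -0.5]
finger_gap: 0.275
```

```bash
python3 - <<'E'
from h import *
pose();snap('wrist','w17');pose();snap('side','s17');pose()
cv2.imwrite('pics/s17c.png',cv2.resize(cv2.imread('pics/s17.png')[200:350,200:420],None,fx=3.5,fy=3.5,interpolation=cv2.INTER_CUBIC))
E
```

```text
t 28.2 tcp [0.4808 0.0557 0.0608] yaw 169.73 Z [ 0.001  0.    -1.   ] F [-0.2  0.8 -0.5] gap 0.0239
t 28.25 tcp [0.4807 0.0557 0.0607] yaw 169.73 Z [ 0.001  0.    -1.   ] F [-0.2  0.5 -1.1] gap 0.0235
t 28.3 tcp [0.4807 0.0557 0.0607] yaw 169.73 Z [ 0.  0. -1.] F [ 0.  -0.5 -0.6] gap 0.0237
```

View pics/w17.png

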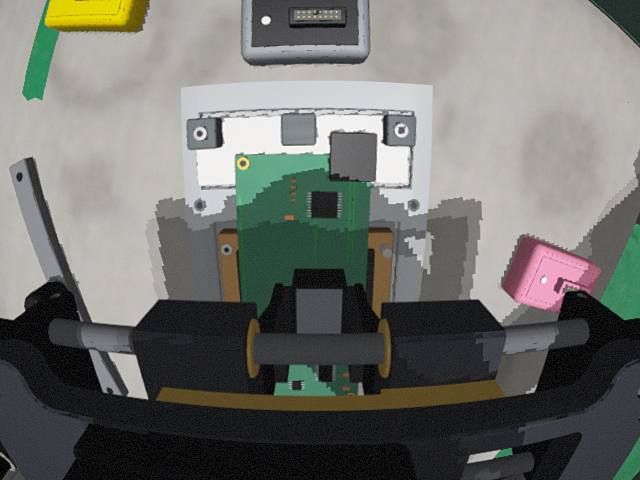

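View pics/s17c.png

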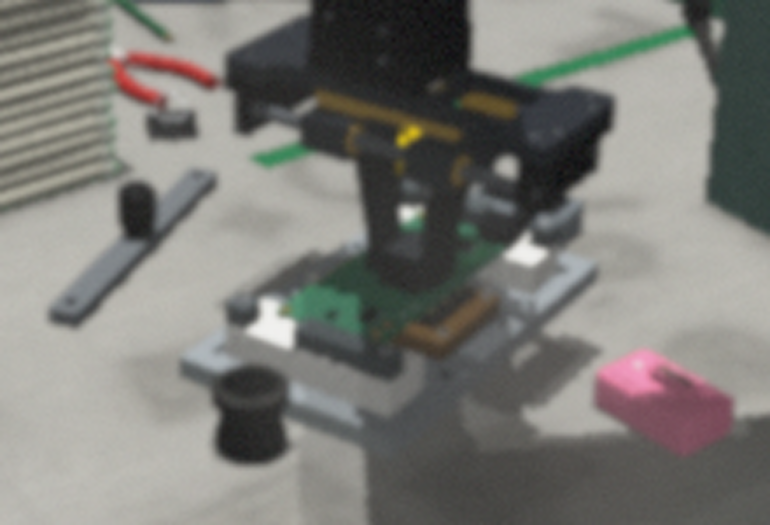

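>>> send_rows --commands '[{"translation": [0,0,-0.001],"turn": [0,0,0],"fingers": 0.01},{"translation": [0,0,0],"turn": [0,0,0],"fingers": 0.01},{"translation": [0,0,0],"turn": [0,0,0],"fingers": 0.045},{"translation": [0,0,0],"turn": [0,0,0],"fingers": 0.045},{"translation": [0,0,0.03],"turn": [0,0,0],"fingers": 0.045},{"translation": [0,0,0.06],"turn": [0,0,0],"fingers": 0.045},{"translation": [0,0,0.06],"turn": [0,0,0],"fingers": 0.045},{"translation": [0,0,0],"turn": [0,0,0],"fingers": 0.045}]'

```text
time_s: 29.3
tool_pos: [0.4833, 0.0566, 0.2147]
eef_rot: [0.006, 0.089, 0.996, 0.003]
force: [-0.5, -0.3, -0.3]
finger_gap: 0.517
```

>>> send_rows --commands '[{"translation": [0,0.04,0.02],"turn": [0,0,0],"fingers": 0.045},{"translation": [0,0.04,0],"turn": [0,0,0],"fingers": 0.045},{"translation": [0,0,0],"turn": [0,0,0],"fingers": 0.045},{"translation": [0,0,0],"turn": [0,0,0],"fingers": 0.045}]'

```text
time_s: 29.8
tool_pos: [0.4799, 0.1353, 0.2284]
eef_rot: [-0.001, 0.089, 0.996, -0.001]
force: [0.1, -0.1, -0.4]
finger_gap: 0.521
```

```bash
python3 - <<'E'
from h import *
pose();snap('wrist','w18')
E
```

```text
t 29.8 tcp [0.4799 0.1353 0.2284] yaw 169.74 Z [-0.002 -0.001 -1.   ] F [ 0.1 -0.1 -0.4] gap 0.0453
```

View pics/w18.png

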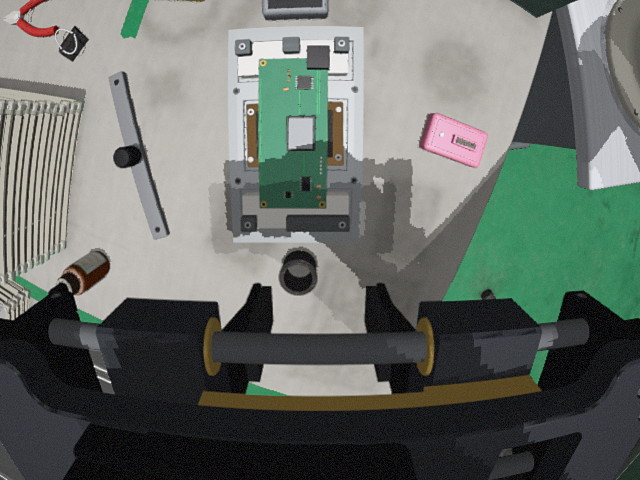

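```bash
python3 - <<'E'
from h import *
d=load('w18');cv2.imwrite('pics/ch.png',cv2.resize(d['color'][30:250,90:370,::-1],None,fx=2.85,fy=2.7,interpolation=cv2.INTER_CUBIC))
for n,p,z in[('bc(31,-69)',(260,59),.03),('bc(31,69)',(258,208),.03),('bc(-31,69)',(324,208),.03),('hdr -12,-79',(307,45),.039),('hdr -32,-79',(329,45),.039),('relay top TL exp(4,-15)',(288,115),.05),('relay BR exp(-20,15)',(313,151),.05),('nscr',(243,47),.04),('nscr',(342,45),.04),('pscr',(248,224),.04),('pscr',(343,224),.04)]: print(n,pf(px(d,*p,z,True)))
P=[px(d,*p,z,True)[:2].round(4) for p,z in[((120,82),.01),((157,231),.01),((127,156),.04)]];v=P[1]-P[0];print(P,(P[0]+P[1])/2,np.hypot(*v),np.degrees(np.arctan2(v[1],v[0])))
E
```

```text
bc(31,-69) [ 29.9 -70. ]
bc(31,69) [33.8 67.9]
bc(-31,69) [-27.7  68.1]
hdr -12,-79 [-12.5 -79.9]
hdr -32,-79 [-31.5 -80. ]
relay top TL exp(4,-15) [  3.1 -16.4]
relay BR exp(-20,15) [-17.8  14.5]
nscr [ 43.5 -80.1]
nscr [-42.7 -79.9]
pscr [42.1 80.7]
pscr [-44.8  80.8]
[array([ 0.6565, -0.0445]), array([0.6517, 0.1198]), array([0.6483, 0.0363])] [0.6541  0.03765] 0.16437010068744254 91.67341167317242
```

View pics/ch.png

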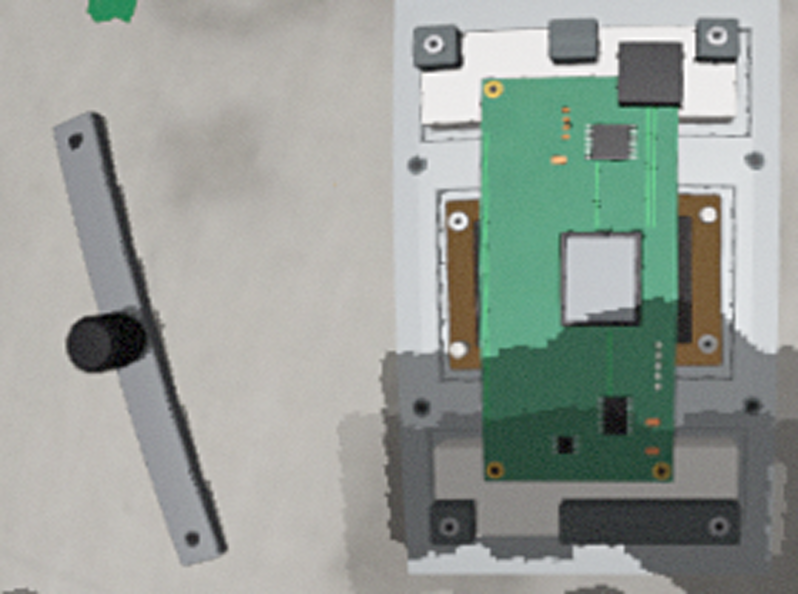

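>>> send_rows --commands '[{"translation": [0.02,-0.0125,0],"turn": [0,0,-9.7],"fingers": 0.06},{"translation": [0.02,-0.0125,0],"turn": [0,0,-9.7],"fingers": 0.06},{"translation": [0.02,-0.0125,0],"turn": [0,0,-9.7],"fingers": 0.06},{"translation": [0.02,-0.0125,0],"turn": [0,0,-9.7],"fingers": 0.06},{"translation": [0.02,-0.0125,0],"turn": [0,0,-9.7],"fingers": 0.06},{"translation": [0.02,-0.0125,0],"turn": [0,0,-9.7],"fingers": 0.06},{"translation": [0.02,-0.0125,0],"turn": [0,0,-9.7],"fingers": 0.06},{"translation": [0.02,-0.0115,0],"turn": [0,0,-9.3],"fingers": 0.06}]'

```text
time_s: 30.85
tool_pos: [0.6408, 0.0349, 0.2288]
eef_rot: [-0.0, 0.694, 0.72, -0.001]
force: [-1.2, 0.2, 0.6]
finger_gap: 0.689
```

>>> send_rows --commands '[{"translation": [0.005,0,-0.04],"turn": [0,0,0],"fingers": 0.06},{"translation": [0,0,-0.04],"turn": [0,0,0],"fingers": 0.06},{"translation": [0,0,0],"turn": [0,0,0],"fingers": 0.06},{"translation": [0,0,0],"turn": [0,0,0],"fingers": 0.06}]'

```text
time_s: 31.35
tool_pos: [0.6464, 0.0361, 0.1509]
eef_rot: [0.001, 0.691, 0.722, 0.001]
force: [0.6, 0.1, -0.0]
finger_gap: 0.693
```

```bash
python3 - <<'E'
from h import *
pose();snap('wrist','w19')
d=load('w18');print('stack corner',px(d,83,103,0,True),px(d,83,103,.2,True))
E
```

```text
t 31.35 tcp [0.6464 0.0361 0.1509] yaw 92.52 Z [ 0.002 -0.    -1.   ] F [ 0.6  0.1 -0. ] gap 0.0603
stack corner [ 7.14642054e-01 -4.03703646e-02  5.55111512e-17] [0.57960743 0.01195691 0.2       ]
```

View pics/w19.png

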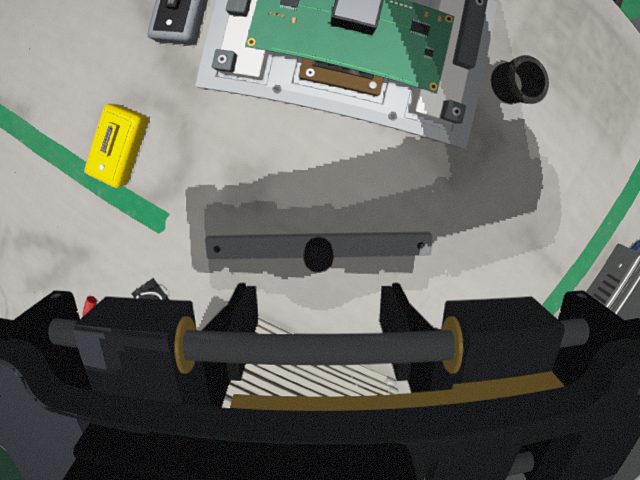

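```bash
python3 - <<'E'
from h import *
d=load('w19')
cv2.imwrite('pics/ci.png',cv2.resize(d['color'][220:280,190:450,::-1],None,fx=3,fy=3,interpolation=cv2.INTER_CUBIC))
P=[px(d,*p,z,True)[:2].round(4) for p,z in[((216,248.5),.01),((420,244.5),.01),((318,256),.04)]];v=P[1]-P[0];print(P,(P[0]+P[1])/2,np.hypot(*v),np.degrees(np.arctan2(v[1],v[0])))
E
```

```text
[array([ 0.6614, -0.0467]), array([0.6507, 0.1181]), array([0.6534, 0.0358])] [0.65605 0.0357 ] 0.16514699512858236 93.7148394834411
```

View pics/ci.png

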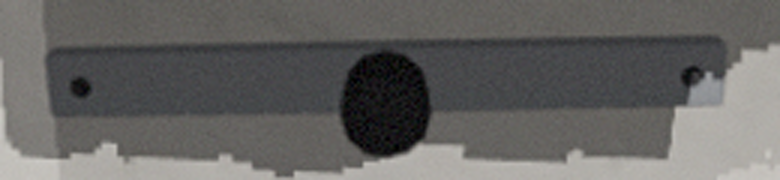

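>>> send_rows --commands '[{"translation": [0.008,0,-0.03],"turn": [0,0,1.2],"fingers": 0.06},{"translation": [0,0,-0.04],"turn": [0,0,0],"fingers": 0.06},{"translation": [0,0,-0.025],"turn": [0,0,0],"fingers": 0.06},{"translation": [0,0,-0.01],"turn": [0,0,0],"fingers": 0.06},{"translation": [0,0,-0.006],"turn": [0,0,0],"fingers": 0.06},{"translation": [0,0,0],"turn": [0,0,0],"fingers": 0.06}]' --newtons 35

```text
time_s: 32.15
tool_pos: [0.6542, 0.0368, 0.0395]
eef_rot: [0.001, 0.684, 0.73, 0.001]
force: [0.5, 0.0, -0.1]
finger_gap: 0.69
```

```bash
python3 - <<'E'
from h import *
pose();snap('wrist','w20')
E
```

```text
t 32.15 tcp [0.6542 0.0368 0.0395] yaw 93.74 Z [ 0.002  0.    -1.   ] F [ 0.5  0.  -0.1] gap 0.0601
```

View pics/w20.png

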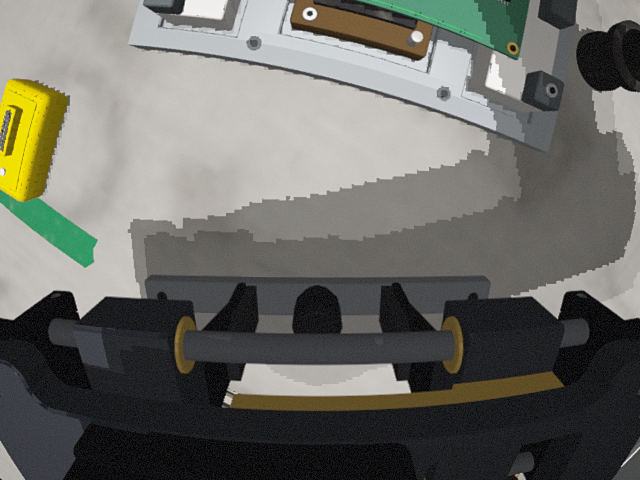

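Knob (317,310) is centred between the fingers, so I'll grip and lift.

>>> send_rows --commands '[{"translation": [0,0,0],"turn": [0,0,0],"fingers": 0.01},{"translation": [0,0,0],"turn": [0,0,0],"fingers": 0.01},{"translation": [0,0,0],"turn": [0,0,0],"fingers": 0.01},{"translation": [0,0,0],"turn": [0,0,0],"fingers": 0.01},{"translation": [0,0,0],"turn": [0,0,0],"fingers": 0.01},{"translation": [0,0,0],"turn": [0,0,0],"fingers": 0.01}]'

```text
time_s: 32.95
tool_pos: [0.6535, 0.0365, 0.0384]
eef_rot: [-0.0, 0.684, 0.73, -0.0]
force: [0.1, -0.5, 0.2]
finger_gap: 0.24
```

>>> send_rows --commands '[{"translation": [0,0,0.02],"turn": [0,0,0],"fingers": 0.01},{"translation": [0,0,0.04],"turn": [0,0,0],"fingers": 0.01},{"translation": [0,0,0.05],"turn": [0,0,0],"fingers": 0.01},{"translation": [0,0,0],"turn": [0,0,0],"fingers": 0.01},{"translation": [0,0,0],"turn": [0,0,0],"fingers": 0.01}]'

```text
time_s: 33.58
tool_pos: [0.6524, 0.0366, 0.1473]
eef_rot: [-0.001, 0.684, 0.729, -0.001]
force: [0.2, -0.3, -3.6]
finger_gap: 0.239
```

```bash
python3 - <<'E'
from h import *
pose();snap('wrist','w21')
E
```

```text
t 33.58 tcp [0.6524 0.0366 0.1473] yaw 93.69 Z [-0.002  0.    -1.   ] F [ 0.2 -0.3 -3.6] gap 0.0208
```

View pics/w21.png

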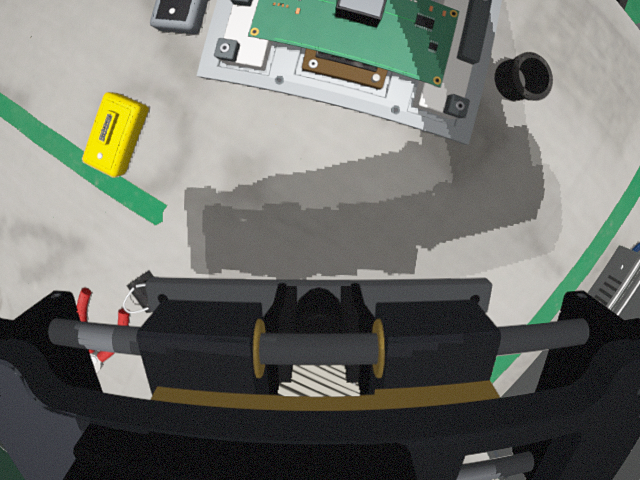

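```bash
python3 - <<'E'
from h import *
d=load('w21');T=np.array([.653,.0366]);a=np.radians(93.7);X=np.array([np.cos(a),np.sin(a)]);Y=np.array([-np.sin(a),np.cos(a)])
for p,z in[((145,278),.118),((491,278),.118),((163,300),.118),((474,298),.118),((318,288),.148)]:
    q=px(d,*p,z,True)[:2]-T; print(p,(1000*np.array([q@X,q@Y])).round(1))
E
```

```text
(145, 278) [-91.7   9.4]
(491, 278) [90.9  9.4]
(163, 300) [-83.   -3.1]
(474, 298) [82.5 -1.9]
(318, 288) [-0.4 18.8]
```

>>> send_rows --commands '[{"translation": [-0.035,0.003,0.01],"turn": [0,0,-3.5],"fingers": 0.01},{"translation": [-0.035,0.003,0],"turn": [0,0,-3.5],"fingers": 0.01},{"translation": [-0.035,0.003,0],"turn": [0,0,-3.5],"fingers": 0.01},{"translation": [-0.037,0.0035,0],"turn": [0,0,-3.5],"fingers": 0.01},{"translation": [0,0,-0.04],"turn": [0,0,0],"fingers": 0.01},{"translation": [0,0,-0.02],"turn": [0,0,0],"fingers": 0.01},{"translation": [0,0,0],"turn": [0,0,0],"fingers": 0.01},{"translation": [0,0,0],"turn": [0,0,0],"fingers": 0.01}]'

```text
time_s: 34.62
tool_pos: [0.5118, 0.0491, 0.0984]
eef_rot: [0.0, 0.768, 0.641, -0.0]
force: [0.3, 0.3, -2.0]
finger_gap: 0.24
```

```bash
python3 - <<'E'
from h import *
pose();snap('wrist','w22')
E
```

```text
t 34.62 tcp [0.5118 0.0491 0.0984] yaw 79.74 Z [-0. -0. -1.] F [ 0.3  0.3 -2. ] gap 0.0209
```

View pics/w22.png

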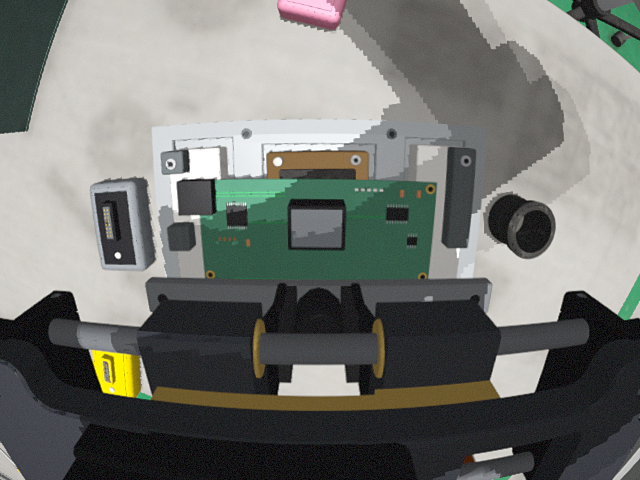

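```bash
python3 - <<'E'
from h import *
d=load('w22')
for n,p,z in[('relay',(289,201),.05),('relay',(345,201),.05),('relay',(345,249),.05),('relay',(289,249),.05),('mid fence edge x8',(168,250),.04),('mid fence edge x8',(194,247),.04),('plain fence x8',(443,245),.04),('plain fence x8',(468,246),.04),('board c screw',(211,275),.03),('board c screw',(423,277),.03),('header',(178,180),.039),('header',(177,216),.039),('bar edge',(147,279),.0984-.029),('bar edge',(491,279),.0984-.029)]: print(n,pf(px(d,*p,z,True)))
E
```

```text
relay [-21.  -14.7]
relay [-21.   13.9]
relay [ 4.8 14.4]
relay [  4.8 -15.2]
mid fence edge x8 [  9.  -88.4]
mid fence edge x8 [  7.1 -71.5]
plain fence x8 [ 5.7 72.2]
plain fence x8 [ 6.3 88.2]
board c screw [ 28.4 -66. ]
board c screw [29.6 65. ]
header [-31.9 -78.4]
header [-11.2 -80.7]
bar edge [ 15.5 -89.9]
bar edge [15.3 91.3]
```

>>> send_rows --commands '[{"translation": [-0.0025,0.0005,-0.01],"turn": [0,0,0],"fingers": 0.01},{"translation": [0,0,-0.01],"turn": [0,0,0],"fingers": 0.01},{"translation": [0,0,-0.005],"turn": [0,0,0],"fingers": 0.01},{"translation": [0,0,-0.002],"turn": [0,0,0],"fingers": 0.01},{"translation": [0,0,0],"turn": [0,0,0],"fingers": 0.01},{"translation": [0,0,0],"turn": [0,0,0],"fingers": 0.01}]'

```text
time_s: 35.42
tool_pos: [0.5093, 0.0497, 0.0717]
eef_rot: [0.0, 0.768, 0.641, 0.0]
force: [-0.0, -0.2, -2.5]
finger_gap: 0.24
```

```bash
python3 - <<'E'
from h import *
pose();snap('wrist','w23');snap('side','s23')
cv2.imwrite('pics/s23c.png',cv2.resize(cv2.imread('pics/s23.png')[200:350,200:420],None,fx=3.5,fy=3.5,interpolation=cv2.INTER_CUBIC))
E
```

```text
t 35.42 tcp [0.5093 0.0497 0.0717] yaw 79.73 Z [ 0.001  0.    -1.   ] F [-0.  -0.2 -2.5] gap 0.0209
```

View pics/w23.png

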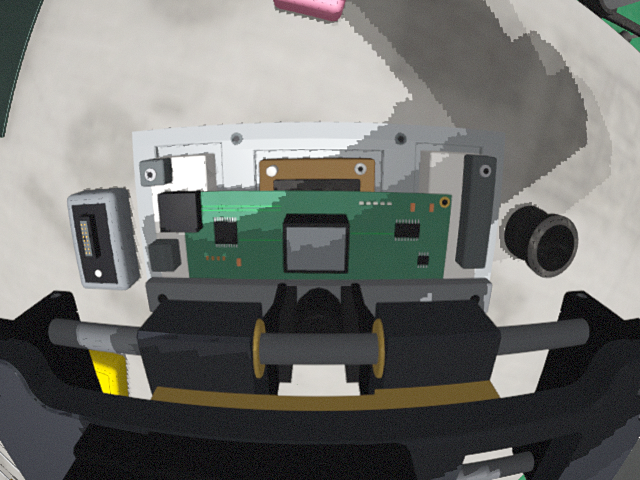

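View pics/s23c.png

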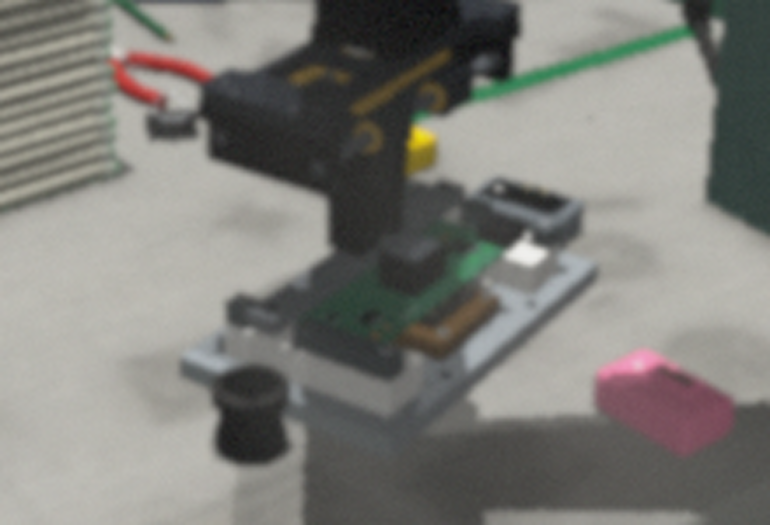

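>>> send_rows --commands '[{"translation": [0,0,-0.0015],"turn": [0,0,0],"fingers": 0.01},{"translation": [0,0,-0.001],"turn": [0,0,0],"fingers": 0.01},{"translation": [0,0,0],"turn": [0,0,0],"fingers": 0.01},{"translation": [0,0,0],"turn": [0,0,0],"fingers": 0.01}]'

```text
time_s: 36.02
tool_pos: [0.5091, 0.0496, 0.0689]
eef_rot: [0.0, 0.768, 0.641, 0.0]
force: [0.3, -0.2, -1.9]
finger_gap: 0.241
```

>>> send_rows --commands '[{"translation": [0,0,0],"turn": [0,0,0],"fingers": 0.045},{"translation": [0,0,0],"turn": [0,0,0],"fingers": 0.045},{"translation": [0,0,0],"turn": [0,0,0],"fingers": 0.045},{"translation": [0,0,0.03],"turn": [0,0,0],"fingers": 0.045},{"translation": [0,0,0.06],"turn": [0,0,0],"fingers": 0.045},{"translation": [0,0,0.06],"turn": [0,0,0],"fingers": 0.045},{"translation": [0.05,0,0],"turn": [0,0,0],"fingers": 0.045},{"translation": [0.03,0,0],"turn": [0,0,0],"fingers": 0.045}]'

```text
time_s: 37.02
tool_pos: [0.5908, 0.0498, 0.2207]
eef_rot: [0.001, 0.768, 0.641, 0.002]
force: [0.2, 0.6, -1.1]
finger_gap: 0.519
```

>>> send_rows --commands '[{"translation": [0,0,0],"turn": [0,0,0],"fingers": 0.045},{"translation": [0,0,0],"turn": [0,0,0],"fingers": 0.045}]'

```text
time_s: 37.28
tool_pos: [0.5883, 0.0494, 0.2185]
eef_rot: [-0.0, 0.768, 0.641, -0.001]
force: [-0.0, -0.0, -1.1]
finger_gap: 0.519
```

```bash
python3 - <<'E'
from h import *
pose();d=snap('wrist','w24');snap('side','s24')
cv2.imwrite('pics/s24c.png',cv2.resize(cv2.imread('pics/s24.png')[210:340,220:400],None,fx=4.4,fy=4.4,interpolation=cv2.INTER_CUBIC))
E
```

```text
t 37.27 tcp [0.5883 0.0494 0.2185] yaw 79.71 Z [-0.001 -0.    -1.   ] F [-0.  -0.  -1.1] gap 0.0451
```

View pics/w24.png

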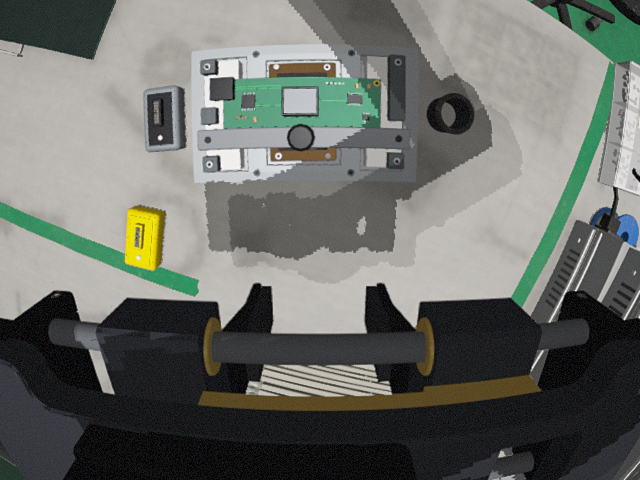

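View pics/s24c.png

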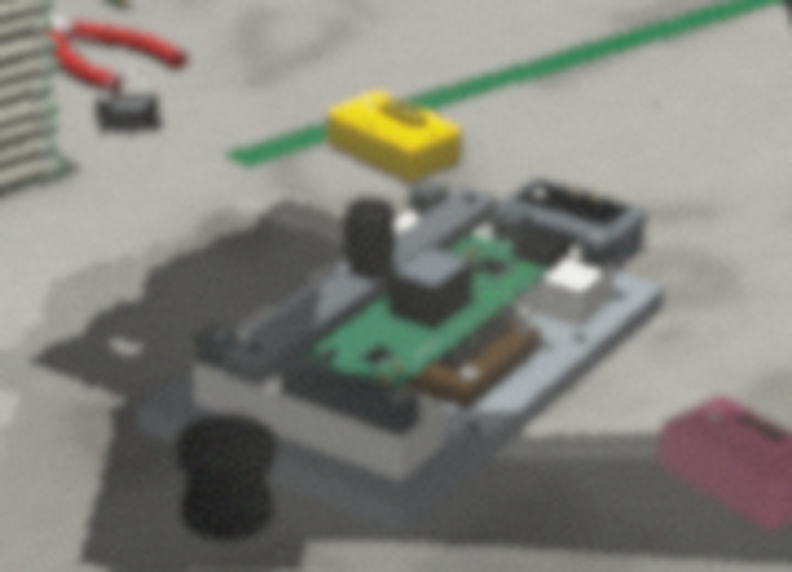

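```bash
python3 - <<'E'
from h import *
d=load('w24');cv2.imwrite('pics/cj.png',cv2.resize(d['color'][35:195,180:430,::-1],None,fx=3.2,fy=3.2,interpolation=cv2.INTER_CUBIC))
for n,p,z in[('bar scr (22,-82)',(207,141),.04),('bar scr (22,82)',(403,139),.04),('bar end',(197,140),.04),('bar end',(413,139),.04),('relay',(281,87),.05),('relay',(319,87),.05),('relay',(319,116),.05),('relay',(281,117),.05),('nscr -43',(210,67),.04),('nscr 43',(210,162),.04),('pscr -43',(397,62),.04),('pscr 43',(397,160),.04),('hdr',(209,79),.039),('hdr',(210,102),.039)]: print(n,pf(px(d,*p,z,True)))
E
```

```text
bar scr (22,-82) [ 24.  -82.4]
bar scr (22,82) [23.3 86.7]
bar end [ 22.6 -91.6]
bar end [22.9 95.6]
relay [-18.8 -16.1]
relay [-18.4  14.7]
relay [ 5.7 14.7]
relay [  6.2 -16.2]
nscr -43 [-41.3 -78.8]
nscr 43 [ 42.6 -80.4]
pscr -43 [-43.8  80.8]
pscr 43 [41.8 81.9]
hdr [-30.8 -80. ]
hdr [-10.2 -79.2]
```

View pics/cj.png

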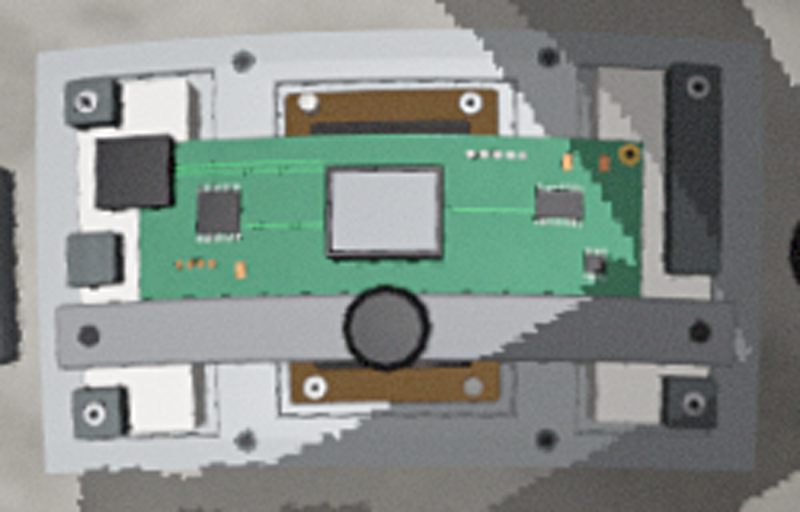

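The last view shows the nest complete and the arm clear, so I'm handing it in.

```bash
python3 -c "
from h import *
print(finish_job()); pose()"
```

```text
the job is handed in; nothing more can be done
None
the job is handed in; nothing more can be done
```

I set up the whole nest and handed it in at about 37 s of the 128 s. The hand-in gave no verdict.

**Placement:** The pin block is in the middle pocket. The two-gap rest is on the pod side and the one-gap rest opposite, steps facing inward. The board lies across both steps with its header pointing out through the notch. The bar lies through both slots.

**Last checks, from the wrist and side cameras:**

| Item | Reading in plate axes | Limit |
|---|---|---|
| Pin block and rests | about 2 mm or less off nominal | 8 mm (pin block; two-gap rest along x) |
| Board | about 1–2 mm off centre | 10 mm along, 12 mm across |
| Bar line on the board | about −22 mm | −11 to −33 mm |
| Bar lengthwise | about 2 mm off | 18 mm |

- **Flatness:** I judged this from the pictures and from the tool heights at release, and did not measure it directly. The board and bar probably settled by under 1 mm after I let go.
- **Bystanders:** The arm never touched the loupe or the bottle. The loupe still stood in place in the last view, but I did not re-measure it or the bottle.
- **Disagreement:** Views from farther off differed from the close ones by up to about 3 mm, because of fisheye and calibration error. That is well inside the limits, and no check failed.

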